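# Load the graded bottle block of the sample warmer in order of size

### The job

Load the aluminium warming block with the four sample bottles, lined up in order of size: each bottle upright and fully down in the bore made for its diameter. The smallest bottle has been left in the largest bore and must go to its own. Do not drop a bottle or tip one over; the grease jar and the other things on the bench are not part of the job.

Things in the scene. Friction and masses are not known exactly. Their poses are not given: they have to be found in the camera images.
- bottle_34: smallest sample bottle, empty-looking clear glass with a red ribbed screw cap. Body 34 mm in diameter up to its shoulder at 60 mm, cap 22 mm in diameter, 69 mm tall in all, about 0.1 kg. Loose, upright at the start in the largest bore of the block, where it does not belong. Origin: centre of its underside, z up its axis.
- bottle_40: second smallest sample bottle, clear glass with a little oil and a black screw cap. Body 40 mm in diameter up to its shoulder at 77 mm, cap 26 mm in diameter, 89 mm tall in all, about 0.1 kg. Loose, upright at the start on the bench (not the like bottles by the wall at the back right). Origin: centre of its underside, z up its axis.
- bottle_46: second largest sample bottle, clear glass with oil and a black screw cap. Body 46 mm in diameter up to its shoulder at 90 mm, cap 29 mm in diameter, 103 mm tall in all, about 0.1 kg. Loose, upright at the start on the bench (not the like bottles by the wall at the back right). Origin: centre of its underside, z up its axis.
- bottle_52: largest sample bottle, brown glass with a white screw cap. Body 52 mm in diameter up to its shoulder at 101 mm, cap 33 mm in diameter, 116 mm tall in all, about 0.1 kg. Loose, upright at the start on the bench (not the like bottles by the wall at the back right). Origin: centre of its underside, z up its axis.
- bore_s: smallest of the four blind round bores in the aluminium block, 39 mm in diameter, for the 34 mm bottle. Origin: centre of its flat floor, 12 mm above the bench, z up. 20 mm deep: the mouth, level with the block's top, is at z = +20 mm and flares to 49 mm over the top 8 mm as a lead-in. The row of bores runs along y, growing in size towards +y; x lies across it.
- bore_m: second smallest of the four blind round bores in the aluminium block, 45 mm in diameter, for the 40 mm bottle. Origin: centre of its flat floor, 12 mm above the bench, z up. 20 mm deep: the mouth, level with the block's top, is at z = +20 mm and flares to 55 mm over the top 8 mm as a lead-in. The row of bores runs along y, growing in size towards +y; x lies across it.
- bore_l: second largest of the four blind round bores in the aluminium block, 51 mm in diameter, for the 46 mm bottle. Origin: centre of its flat floor, 12 mm above the bench, z up. 20 mm deep: the mouth, level with the block's top, is at z = +20 mm and flares to 61 mm over the top 8 mm as a lead-in. The row of bores runs along y, growing in size towards +y; x lies across it.
- bore_xl: largest of the four blind round bores in the aluminium block, 57 mm in diameter, for the 52 mm bottle. Origin: centre of its flat floor, 12 mm above the bench, z up. 20 mm deep: the mouth, level with the block's top, is at z = +20 mm and flares to 67 mm over the top 8 mm as a lead-in. The row of bores runs along y, growing in size towards +y; x lies across it.
- block: aluminium bottle block of a dry-block sample warmer, fixed where it stands on the bench: 80 mm across (its x), 257 mm long (its y), 32 mm high, on a thin black rubber foot. Four bores in one row on its centre line, centred at y = -99 (smallest), -42, 21 and 90 mm (largest). It may stand turned to any angle about the vertical. Origin: centre of its underside.
- flow_block_r: fixed flow meter block behind the row of bottles, not to be touched: its body spans y = -0.035 to 0.17 and rises 285 mm from x = 0.54 back; a row of knobs 110 to 130 mm above the bench sticks out to x = 0.51. To its left the bath with its glass tubes (from x = 0.55, over 300 mm high) and a second block (y over 0.39) go on along the same front. Fingers that close along y keep the hand clear of it.

How it is judged:
By the outcome, as a careful person would: the job done as asked, in the order asked, and still so for the second after the job is handed in, with the robot touching nothing.
It also fails if it takes over 134 s, if anything falls off the work surface, if the arm or the gripper's body presses on something with over 40 N, if the wrist force passes 120 N, or if a joint passes its speed limit or range.

### The arm

A 6-joint arm with a two-finger parallel gripper is mounted at the origin on a cart in front of the work surface, level with it; the furniture and walls round the work are solid. World frame = base frame: x ahead of the robot, y to its left, z up, the work surface at z = 0. Lengths are in m, angles in rad, forces in N, time in s.
With the tool pointing down it reaches from about 0.275 to 0.775 m from the base axis. Payload 14.6 kg.
Tool frame: the origin (TCP) lies midway between the tips of the shut fingers; the grasp point (between the pads) lies 19 mm behind it; z points along the fingers, y is the line along which they close (so a half turn about z gives the same grasp; the last joint's range is limited). The gripper opens to 85 mm and grips with 20 to 120 N. Pads are 22 mm wide; open, the fingers measure 114 mm over their backs; the gripper's body (76 mm by 85 mm) begins 54 mm behind the grasp point. The pads swing forward as they close: fully open they stand 13 mm farther back than shut.
Start: joints at [-1.474, 0.263, -0.048, 1.259, 0, 1.415], TCP at [0.131, -0.508, 0.231] pointing down, gripper open.
Joint ranges: [-2.65, 2.65], [-0.89, 1.7], [-1.18, 1.37], [-2.13, 2.11], [-1.35, 1.29], [-3.14, 3.14]. Speed limits (rad/s): [1.89, 1.89, 2.57, 2.79, 3.14, 3.14].

### API

Orientations are given as a unit quaternion [w, x, y, z].
In Python, from workcell import robot gives the robot as it stands.
- The arm moves only by the tool play_rows, never from a script. Its argument "plan" is a list that holds one entry, the list of rows, each a list of 7 numbers: the shift along the tool's x, y, z in m, then the turn, a rotation vector about the tool's x, y, z in rad, then the closure, from 0 (fully open) to 1 (shut). In form: [[[tx, ty, tz, rx, ry, rz, gripper], ...]]. A call has 1 to 5 rows; each row shifts and turns the commanded pose from where the row before left it, along the tool's axes as they then stand; what a row does not reach is not made up. A row lasts 1/8 s, in which the tool goes at most 62.5 mm and 10.7 degrees, less where a joint would pass 70% of its speed; a pose out of reach is approached as far as the arm can. A call is refused whole if a number of a shift passes 0.0625 or a number of a turn 0.188, either way. A call with a gripper value outside its range is refused whole. The fingers move at their own pace and stop on an object; "squeeze" is the grip in N (left out, the last holds). Time passes only in rows, so rows that do not move let the fingers close. It gives the time, the measured TCP pose, the force, the opening and the grip force at its end, in the units of the state.
- robot.state(): the state, without advancing time (a new reading comes with each control period).
- robot.grab_frame(name): name is "scene" or "top"; returns a dict with "img" (480x640x3 uint8, red, green, blue), "fx", "fy", "cx", "cy" (pixels), "D" ([k1, k2, p1, p2, k3] as OpenCV has them; the pictures are not rectified), "xyz" and "orientation" of the camera in the world. Camera axes: x right, y down, z forward; pixel columns grow to the right and rows downward; lengths in m; the calibration is good to about 2 mm. A picture is of the moment at which its call begins. There is no depth.
- robot.close_job(): hands the job in; it is judged then, once.
The state is a dict: "time": time; "joint_pos": joint angles; "joint_vel": joint speeds; "tau": joint torques, N m; "tool_pos": TCP position; "tool_rot": TCP orientation; "ft_force": force on the tool from outside, world axes, zero at the start; "torque": the same for the moment, N m; "width": opening from 0.0 (shut) to 1.0 (fully open); "grip_force": force on a finger pad.
Only numpy, scipy, OpenCV 4.12 (cv2) and the standard library are available. Lean on these libraries where they do the work, as an engineer would, in place of code of your own. Each camera call takes 0.05 s, during which the arm holds its last target. There are 200 camera calls.

## Working session

There is one attempt and no reset: what is moved stays moved. The work goes in short steps, Python scripts to look and compute and a tool call to move; the robot and the scene stay as the last step left them, time stands still between calls to the robot, and variables do not carry over. Pictures are saved under pics/ and viewed, at most 14 in all, crops included, and the job is handed in when it is done.

Besides the shell and the picture viewer there is one more tool, called after "Request:" by a JSON object that holds its "name" and its "arguments", one argument or row to a line. play_rows: Moves the arm, as the interface text tells. Its arguments: {"type":"object","properties":{"plan":{"type":"array","items":{"type":"array","items":{"type":"array","items":{"type":"number"}}}},"squeeze":{"type":"number"}},"required":["plan"]}

```bash
mkdir -p pics; ls; python3 - <<'E'
from workcell import robot
import cv2
print(robot.state())
for n in("scene","top"):
    f=robot.grab_frame(n); cv2.imwrite(f"pics/{n}0.png",f["img"][:,:,::-1]); print({k:v for k,v in f.items() if k!="img"})
E
```

```text
pics
{'time': 0.0, 'joint_pos': array([-1.47429987e+00,  2.63521464e-01, -4.89522187e-02,  1.25935782e+00,
        2.54614869e-05,  1.41551005e+00]), 'joint_vel': array([0.00071871, 0.00017012, 0.002313  , 0.00045686, 0.00105144,
       0.00121049]), 'tau': array([-2.51587866e-03, -6.37624168e+01,  3.84578454e+01,  1.34580387e-02,
       -5.18796205e-04,  3.23368809e-06]), 'tool_pos': array([ 0.13077703, -0.5081786 ,  0.23082023]), 'tool_rot': array([-5.16987739e-04,  9.92086010e-01,  1.25559074e-01,  2.79374306e-05]), 'ft_force': array([-0.49072811,  0.43718046, -0.58526099]), 'torque': array([-0.05922704, -0.00811844,  0.03605489]), 'grip_force': 0.0, 'width': 1.0006518214494684}
{'fx': 522.3069102839694, 'fy': 522.3069102839694, 'cx': 319.8130357277998, 'cy': 241.7996588574428, 'D': array([-0.02558747,  0.        ,  0.        ,  0.        ,  0.        ]), 'xyz': array([-0.04489011, -0.95711082,  0.75608764]), 'orientation': array([-0.46653581,  0.84231106, -0.23827587,  0.12681099])}
{'fx': 496.0242538918135, 'fy': 496.0242538918135, 'cx': 318.48667684267656, 'cy': 237.39383985472833, 'D': array([-0.0645622,  0.       ,  0.       ,  0.       ,  0.       ]), 'xyz': array([ 0.38588033, -0.02920465,  1.1490166 ]), 'orientation': array([ 0.04250492, -0.70002212,  0.71183561, -0.03811075])}
```

View pics/scene0.png

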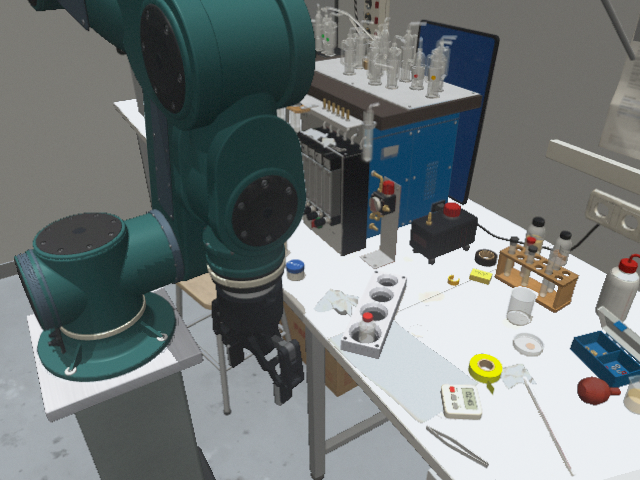

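View pics/top0.png

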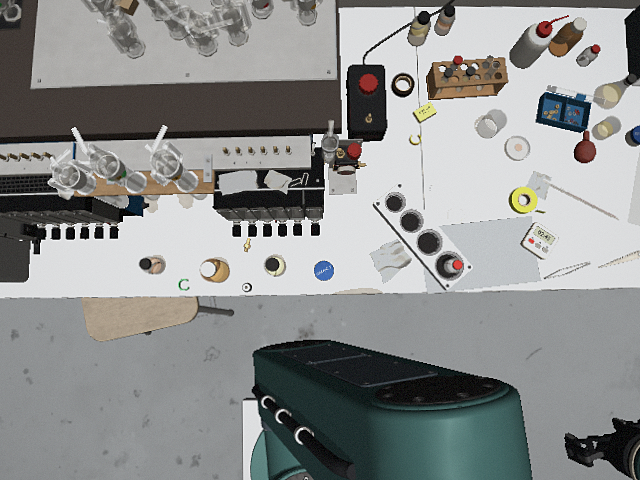

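The scene view shows the block at about (375,312) with the red cap in it at (368,318). The arm hides the bench bottles. In the top view the black caps are at (147,264) and (271,264), white cap (208,268), blue jar (323,271), and the block runs from (390,195) to (457,270). Next I'll zoom in on these.

```bash
cat > h.py <<'E'
import numpy as np, cv2
from scipy.spatial.transform import Rotation as R
from workcell import robot
def rot(q): return R.from_quat(np.r_[q[1:],q[0]])
def K(f): return np.array([[f["fx"],0,f["cx"]],[0,f["fy"],f["cy"]],[0,0,1]])
def ray(f,p):
    u=cv2.undistortPoints(np.array(p,float).reshape(-1,1,2),K(f),f["D"]).reshape(-1,2)
    return f["xyz"], rot(f["orientation"]).apply(np.c_[u,np.ones(len(u))])
def onplane(f,p,z):
    c,d=ray(f,p); return c+d*((z-c[2])/d[:,2])[:,None]
def proj(f,P):
    Q=rot(f["orientation"]).inv().as_matrix()
    return cv2.projectPoints(np.array(P,float).reshape(-1,1,3),cv2.Rodrigues(Q)[0],-Q@f["xyz"],K(f),f["D"])[0].reshape(-1,2)
def tri(fa,pa,fb,pb):
    c1,d1=ray(fa,[pa]);c2,d2=ray(fb,[pb]);d1,d2=d1[0],d2[0]
    s=np.linalg.lstsq(np.c_[d1,-d2],c2-c1,rcond=None)[0]
    A,B=c1+s[0]*d1,c2+s[1]*d2; return (A+B)/2,np.linalg.norm(A-B)
def pose():
    s=robot.state(); return s["tool_pos"],rot(s["tool_rot"]),s
E
python3 - <<'E'
import cv2,numpy as np
t=cv2.imread("pics/top0.png")
a=cv2.resize(t[235:300,130:350],None,fx=3.6,fy=3.6,interpolation=cv2.INTER_CUBIC)
b=cv2.resize(t[180:295,365:485],None,fx=3,fy=3,interpolation=cv2.INTER_CUBIC)
s=cv2.imread("pics/scene0.png");c=cv2.resize(s[265:360,335:415],None,fx=3.6,fy=3.6,interpolation=cv2.INTER_CUBIC)
o=np.zeros((590,800,3),np.uint8);o[:a.shape[0],:a.shape[1]]=a;o[240:240+b.shape[0],:b.shape[1]]=b[:350];o[240:240+c.shape[0],400:400+c.shape[1]]=c
cv2.imwrite("pics/crop0.png",o)
E
```

```text
(no output)
```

View pics/crop0.png

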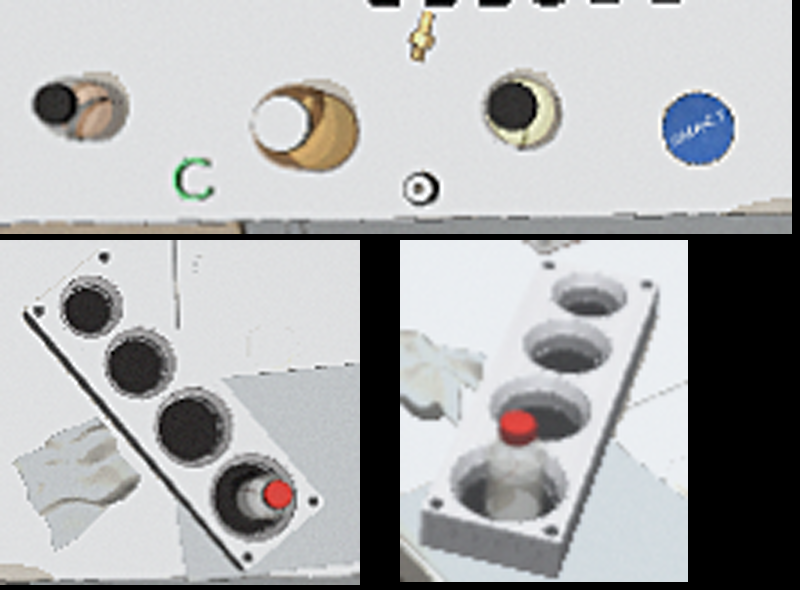

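The left black cap (145,264) is smaller than the middle one (272,264), so bottle_40 is on the left, brown bottle_52 in the middle (208,269) and bottle_46 next to the jar. The four bores, the corner screws and the red cap show clearly in both views, so I can triangulate the block and bottle_34 now.

```bash
cat > m.py <<'E'
from h import *
def cen(mask,img=None,min_a=10):
    n,l,s,c=cv2.connectedComponentsWithStats(mask.astype(np.uint8)); 
    return [(s[i,4],c[i].round(2),s[i,:4]) for i in range(1,n) if s[i,4]>=min_a]
def dark(img,p,r=4):
    x,y=map(int,np.round(p)); g=cv2.cvtColor(img,cv2.COLOR_RGB2GRAY)[y-r:y+r+1,x-r:x+r+1].astype(float)
    w=np.clip(np.median(g)-25-g,0,None); yy,xx=np.mgrid[-r:r+1,-r:r+1]; return np.array([x+(w*xx).sum()/w.sum(),y+(w*yy).sum()/w.sum()])
E
python3 - <<'E'
from m import *
t=robot.grab_frame("top");s=robot.grab_frame("scene")
T=[(399.7,185.7),(377.7,203.5),(469.3,266.8),(447.7,285.5)];S=[(403.3,277.5),(376.1,272.2),(377,345.6),(345,338.1)]
W=[]
for a,b in zip(T,S):
    a,b=dark(t["img"],a),dark(s["img"],b,3); P,e=tri(t,a,s,b); q=onplane(t,[a],.034)[0]; W.append(q); print(a,b,P.round(4),round(e,4),q.round(4))
W=np.array(W);c=W.mean(0); ax=(W[2]+W[3]-W[0]-W[1])[:2];L=np.linalg.norm(ax)/2;ax/=2*L
print("centre",c,"yaw",np.degrees(np.arctan2(ax[1],ax[0])),"len",L)
for y in(-.099,-.042,.021,.09): print(y,(c[:2]+y*ax).round(4), proj(t,np.r_[c[:2]+y*ax,.034]))
def hsv(f): return cv2.cvtColor(f["img"],cv2.COLOR_RGB2HSV).astype(int)
def red(f,x0,y0,x1,y1):
    h=hsv(f);m=((h[...,0]<8)|(h[...,0]>172))&(h[...,1]>120)&(h[...,2]>90);k=np.zeros_like(m);k[y0:y1,x0:x1]=1;return cen(m&k)
a=red(t,430,245,480,290);b=red(s,350,300,390,335);print(a,b);print(tri(t,a[0][1],s,b[0][1]))
g=cv2.cvtColor(t["img"],cv2.COLOR_RGB2GRAY)
k=np.zeros_like(g);k[250:280,130:295]=1
print("dark",cen((g<70)&(k>0),min_a=40)); 
k=np.zeros_like(g);k[255:285,195:222]=1
h=hsv(t);print("white",cen((h[...,1]<20)&(h[...,2]>200)&(k>0),min_a=40))
k=np.zeros_like(g);k[240:295,190:235]=1
print("brown",cen((h[...,1]>70)&(k>0),min_a=40))
E
```

```text
[399.20634921 185.26399332] [403.95322581 277.9516129 ] [ 0.6317 -0.211   0.0319] 0.001 [ 0.6308 -0.2104  0.034 ]
[376.15778327 205.08612778] [375.93317972 271.58294931] [ 0.5877 -0.1572  0.034 ] 0.0048 [ 0.5856 -0.156   0.034 ]
[469.28635953 266.77055104] [376.94394904 346.83694268] [ 0.4412 -0.363   0.0322] 0.0002 [ 0.4411 -0.3625  0.034 ]
[445.95114263 286.60598897] [344.36397059 338.83210784] [ 0.3987 -0.3087  0.0313] 0.0023 [ 0.3976 -0.3075  0.034 ]
centre [ 0.51378657 -0.25908664  0.034     ] yaw -141.20112286683434 len 0.24226668094775705
-0.099 [ 0.5909 -0.1971] [[394.03473238 202.47550137]]
-0.042 [ 0.5465 -0.2328] [[410.37957352 221.47392164]]
0.021 [ 0.4974 -0.2722] [[428.5618017  242.65626729]]
0.09 [ 0.4436 -0.3155] [[448.59101061 266.05007657]]
[(np.int32(67), array([457.22, 264.22]), array([453, 260,   9,   9], dtype=int32))] [(np.int32(71), array([367.31, 316.2 ]), array([363, 312,  10,  10], dtype=int32))]
(array([ 0.44467486, -0.32252771,  0.08001223]), np.float64(0.00043728872820225455))
dark [(np.int32(100), array([145.01, 263.39]), array([140, 258,  11,  11], dtype=int32)), (np.int32(141), array([271.98, 264.06]), array([266, 258,  13,  13], dtype=int32))]
white [(np.int32(491), array([204.1 , 269.14]), array([195, 255,  27,  30], dtype=int32))]
brown [(np.int32(332), array([218.31, 271.11]), array([201, 259,  28,  23], dtype=int32))]
```

```bash
python3 - <<'E'
from m import *
t=robot.grab_frame("top")
T=[(399.2,185.3),(377.3,203.2),(469.2,266.8),(447.3,285.2)]
W=np.array([onplane(t,[dark(t["img"],a,2)],.032)[0] for a in T]);print([dark(t["img"],a,2).round(1) for a in T])
c=W.mean(0); ax=(W[2]+W[3]-W[0]-W[1])[:2];L=np.linalg.norm(ax)/2;ax/=2*L
print("centre",c,"yaw",np.degrees(np.arctan2(ax[1],ax[0])),"len",L,"across",np.linalg.norm(W[0]-W[1]),np.linalg.norm(W[2]-W[3]))
g=cv2.cvtColor(t["img"],cv2.COLOR_RGB2GRAY)
for y,d in((-.099,49),(-.042,55),(.021,61),(.09,67)):
    w=c[:2]+y*ax; p=proj(t,np.r_[w,.032])[0]
    k=np.zeros_like(g);cv2.circle(k,tuple(np.round(p).astype(int)),int(d*.445/2+3),1,-1)
    o=[]
    for th in(150,180,195):
        m=((g<th)&(k>0)).astype(np.uint8);cs,_=cv2.findContours(m,cv2.RETR_EXTERNAL,cv2.CHAIN_APPROX_NONE)
        h=cv2.convexHull(max(cs,key=cv2.contourArea)); e=cv2.fitEllipse(h); o.append((np.round(e[0],1),np.round(e[1],1), onplane(t,[e[0]],.032)[0,:2].round(4)))
    print(y,w.round(4),p.round(1),*o)
for n,p,z in(("40",(145.01,263.39),.089),("46",(271.98,264.06),.103),("52",(207.8,269.2),.116)): print(n,onplane(t,[p],z))
print(t["img"][195:210,383:410,1])
E
```

```text
[array([399.1, 185.2]), array([377.4, 203.1]), array([469. , 266.7]), array([447.1, 285.2])]
centre [ 0.51594669 -0.2607314   0.032     ] yaw -141.36257333659577 len 0.2430340600504987 across 0.06556884113908668 0.06576503530158488
-0.099 [ 0.5933 -0.1989] [394.7 201.6] (array([395.1, 202.9]), array([18. , 20.5]), array([ 0.5902, -0.1998])) (array([394.8, 201.9]), array([20.8, 21.4]), array([ 0.5927, -0.199 ])) (array([394.7, 201.9]), array([20.8, 21.6]), array([ 0.5926, -0.1989]))
-0.042 [ 0.5488 -0.2345] [410.9 220.6] (array([411. , 221.7]), array([21., 23.]), array([ 0.5462, -0.2344])) (array([411.2, 220.7]), array([23.6, 24. ]), array([ 0.5485, -0.235 ])) (array([411.2, 220.7]), array([24. , 24.2]), array([ 0.5486, -0.235 ]))
0.021 [ 0.4995 -0.2738] [429.  241.8] (array([429.1, 242.7]), array([24.4, 25.9]), array([ 0.4976, -0.2739])) (array([429.1, 242. ]), array([26.2, 26.6]), array([ 0.4991, -0.274 ])) (array([429.2, 241.9]), array([26.3, 27. ]), array([ 0.4993, -0.2741]))
0.09 [ 0.4456 -0.3169] [449.  265.2] (array([449.3, 265.8]), array([27.2, 28.6]), array([ 0.4443, -0.3176]
[... 1260 characters left out ...]
 139 237 229 224 224]
 [226 234 149  95  26  36  46  43  43  44  40  41  40  43  41  45  40  37
   55 122 122 130 124 238 227 224 225]
 [226 230 125 201  24  39  39  35  45  40  40  35  38  41  41  39  39  32
   55 137 152 132 133 234 226 224 223]
 [226 229 193 147  55  30  40  45  44  36  47  43  41  45  42  42  35  40
   72  98 140 151 225 231 223 224 224]
 [225 229 233 120 180  30  37  41  44  41  47  40  45  39  40  38  36  66
  154 158 132 155 236 226 226 225 227]
 [223 227 231 238 143  84  37  35  33  34  37  36  46  43  34  34  54 119
  166 130 158 237 229 227 229 227 221]
 [224 225 226 177 218 152 126  43  32  36  33  30  39  33  36  51 128 165
  128 149 216 232 229 228 232 210 182]]
```

```bash
cat > go.py <<'E'
# python3 go.py x y z yaw_deg n  [lin turn split] -> rows in tool axes
import sys
from h import *
p,r,s=pose(); x=np.array(list(map(float,sys.argv[1:4]))); yaw=np.radians(float(sys.argv[4])); n=int(sys.argv[5])
tx=r.as_matrix()[:,0]; y0=np.arctan2(tx[1],tx[0]); tgt=R.from_euler("z",yaw)*R.from_euler("x",np.pi)
d=(yaw-y0+np.pi)%(2*np.pi)-np.pi
print("t",s["time"],"p",p.round(4),"yaw",np.degrees(y0).round(1),"tilt",np.degrees(np.arccos(-r.as_matrix()[2,2])).round(2),"dyaw",np.degrees(d).round(1),"j",s["joint_pos"].round(2),"F",s["ft_force"].round(1),"w",s["width"],s["grip_force"])
c=r
for i in range(n):
    nx=R.from_euler("z",y0+d*(i+1)/n)*R.from_euler("x",np.pi)
    t=c.inv().apply((x-p)/n); w=(c.inv()*nx).as_rotvec(); print((*t.round(4),*w.round(3))); c=nx
E
python3 go.py .4447 -.3225 .20 38.6 9
```

```text
t 0.25 p [ 0.1308 -0.5083  0.2311] yaw 14.4 tilt 0.03 dyaw 24.2 j [-1.47  0.26 -0.05  1.26  0.    1.42] F [-1.2  0.5 -0.9] w 1.0032254647457488 0.0
(np.float64(0.0389), np.float64(-0.0113), np.float64(0.0035), np.float64(-0.0), np.float64(-0.0), np.float64(-0.047))
(np.float64(0.0394), np.float64(-0.0095), np.float64(0.0035), np.float64(0.0), np.float64(0.0), np.float64(-0.047))
(np.float64(0.0398), np.float64(-0.0076), np.float64(0.0035), np.float64(0.0), np.float64(0.0), np.float64(-0.047))
(np.float64(0.0401), np.float64(-0.0057), np.float64(0.0035), np.float64(-0.0), np.float64(0.0), np.float64(-0.047))
(np.float64(0.0403), np.float64(-0.0039), np.float64(0.0035), np.float64(0.0), np.float64(0.0), np.float64(-0.047))
(np.float64(0.0405), np.float64(-0.002), np.float64(0.0035), np.float64(0.0), np.float64(0.0), np.float64(-0.047))
(np.float64(0.0405), np.float64(-0.0001), np.float64(0.0035), np.float64(0.0), np.float64(0.0), np.float64(-0.047))
(np.float64(0.0405), np.float64(0.0018), np.float64(0.0035), np.float64(0.0), np.float64(0.0), np.float64(-0.047))
(np.float64(0.0404), np.float64(0.0037), np.float64(0.0035), np.float64(0.0), np.float64(0.0), np.float64(-0.047))
```

Request:
{"name": "play_rows", "arguments": {
  "plan": [
    [[0.039,-0.0113,0.0035,0,0,-0.047,0],[0.0394,-0.0095,0.0035,0,0,-0.047,0],[0.0398,-0.0076,0.0035,0,0,-0.047,0],[0.04,-0.0057,0.0035,0,0,-0.047,0],[0.0403,-0.004,0.0035,0,0,-0.047,0]]
  ]
}}

```text
time: 0.88
tool_pos: [0.306, -0.4043, 0.2137]
tool_rot: [0.0, 0.97, 0.242, -0.0]
ft_force: [0.0, -1.1, -0.8]
width: 1.001
grip_force: 0.0
```

Request:
{"name": "play_rows", "arguments": {
  "plan": [
    [[0.0405,-0.002,0.0035,0,0,-0.047,0],[0.0405,0,0.0035,0,0,-0.047,0],[0.0405,0.0018,0.0035,0,0,-0.047,0],[0.0404,0.0037,0.0035,0,0,-0.047,0],[0,0,0,0,0,0,0]]
  ]
}}

```text
time: 1.5
tool_pos: [0.446, -0.3209, 0.1993]
tool_rot: [-0.0, 0.943, 0.333, -0.0]
ft_force: [0.0, -0.8, 1.3]
width: 0.999
grip_force: 0.0
```

```bash
python3 go.py .4447 -.3225 .037 38.6 6
```

```text
t 1.5 p [ 0.446  -0.3209  0.1993] yaw 38.9 tilt 0.04 dyaw -0.3 j [-0.77  0.32 -0.06  1.2   0.    1.69] F [ 0.  -0.8  1.3] w 0.9989816208098549 0.0
(np.float64(-0.0003), np.float64(0.0001), np.float64(0.027), np.float64(-0.001), np.float64(-0.0), np.float64(0.001))
(np.float64(-0.0003), np.float64(0.0001), np.float64(0.027), np.float64(-0.0), np.float64(-0.0), np.float64(0.001))
(np.float64(-0.0003), np.float64(0.0001), np.float64(0.027), np.float64(0.0), np.float64(-0.0), np.float64(0.001))
(np.float64(-0.0003), np.float64(0.0001), np.float64(0.027), np.float64(-0.0), np.float64(-0.0), np.float64(0.001))
(np.float64(-0.0003), np.float64(0.0001), np.float64(0.027), np.float64(-0.0), np.float64(-0.0), np.float64(0.001))
(np.float64(-0.0003), np.float64(0.0001), np.float64(0.027), np.float64(0.0), np.float64(-0.0), np.float64(0.001))
```

Request:
{"name": "play_rows", "arguments": {
  "plan": [
    [[-0.0003,0.0001,0.027,0,0,0.001,0],[-0.0003,0.0001,0.027,0,0,0.001,0],[-0.0003,0.0001,0.027,0,0,0.001,0],[-0.0003,0.0001,0.027,0,0,0.001,0],[-0.0003,0.0001,0.027,0,0,0.001,0]]
  ]
}}

```text
time: 2.12
tool_pos: [0.4429, -0.3242, 0.0641]
tool_rot: [0.0, 0.945, 0.328, -0.0]
ft_force: [-0.8, -0.3, -0.2]
width: 1.001
grip_force: 0.0
```

Request:
{"name": "play_rows", "arguments": {
  "plan": [
    [[-0.0003,0.0001,0.027,0,0,0.001,0],[0,0,0,0,0,0,0.35],[0,0,0,0,0,0,0.35],[0,0,0,0,0,0,0.5],[0,0,0,0,0,0,0.5]]
  ],
  "squeeze": 25
}}

```text
time: 2.75
tool_pos: [0.4437, -0.3242, 0.0385]
tool_rot: [0.001, 0.945, 0.328, 0.0]
ft_force: [-0.0, 0.1, -0.4]
width: 0.5
grip_force: 0.0
```

Request:
{"name": "play_rows", "arguments": {
  "plan": [
    [[0,0,0,0,0,0,0.65],[0,0,0,0,0,0,0.8],[0,0,0,0,0,0,0.9],[0,0,0,0,0,0,1]]
  ]
}}

```text
time: 3.25
tool_pos: [0.4436, -0.3241, 0.0384]
tool_rot: [0.0, 0.945, 0.328, 0.0]
ft_force: [-1.0, -0.1, 6.3]
width: 0.389
grip_force: 24.4
```

```bash
python3 - <<'E'
from h import *
s=robot.grab_frame("scene");t=robot.grab_frame("top")
o=np.vstack([cv2.resize(s["img"],(640,480))[180:400],t["img"][170:340]])
cv2.imwrite("pics/g34.png",o[:,:,::-1])
E
python3 go.py .4447 -.3225 .1 38.6 2
```

```text
t 3.35 p [ 0.4436 -0.3241  0.0383] yaw 38.3 tilt 0.05 dyaw 0.3 j [-0.78  0.43 -0.35  0.79 -0.    1.69] F [-1.4 -0.3  6.4] w 0.38970174928737306 24.356567859649658
(np.float64(0.0009), np.float64(-0.0003), np.float64(-0.0308), np.float64(0.001), np.float64(-0.0), np.float64(-0.002))
(np.float64(0.0009), np.float64(-0.0003), np.float64(-0.0308), np.float64(0.0), np.float64(0.0), np.float64(-0.002))
```

View pics/g34.png

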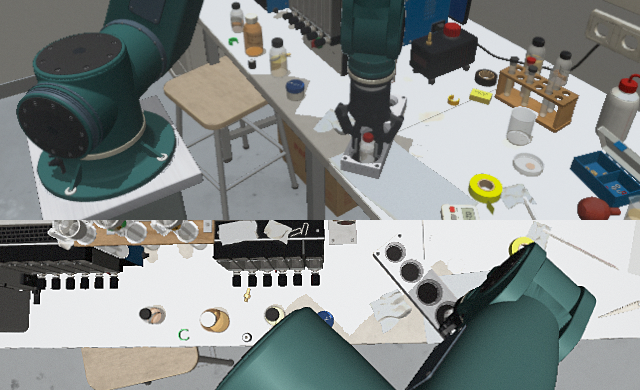

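bottle_34 is gripped at 33 mm. The scene view now shows all three bench bottles, with caps at about (237,186), (253,204) and (278,222). I'll triangulate those caps now.

```bash
python3 - <<'E'
from m import *
s=robot.grab_frame("scene");t=robot.grab_frame("top")
h=cv2.cvtColor(s["img"],cv2.COLOR_RGB2HSV);g=h[...,2];ht=cv2.cvtColor(t["img"],cv2.COLOR_RGB2HSV)
def win(m,x0,y0,x1,y1):
    k=np.zeros_like(m);k[y0:y1,x0:x1]=1;return max(cen(m&k,min_a=5),key=lambda a:a[0])
A={"40":(win(ht[...,2]<75,135,252,158,275),win(g<75,229,178,245,192)),
"46":(win(ht[...,2]<75,262,252,285,275),win(g<75,270,214,286,228)),
"52":(win((ht[...,1]<22)&(ht[...,2]>215),201,258,216,281),win((h[...,1]<22)&(g>205),245,198,261,209))}
for k,(a,b) in A.items():
    print(k,a,b,tri(t,a[1],s,b[1]))
a=s["img"][170:280,200:320];b=t["img"][240:300,130:300]
a=cv2.resize(a,None,fx=4,fy=4);b=cv2.resize(b,None,fx=2,fy=2)
o=np.zeros((560,480,3),np.uint8);o[:440]=a;o[440:,:340]=b;cv2.imwrite("pics/caps.png",o[:,:,::-1])
for k,z in(("40",.089),("46",.103),("52",.116)): print(k,onplane(t,[A[k][0][1]],z))
E
python3 go.py .4447 -.3225 .105 38.6 2
```

```text
40 (np.int32(98), array([145.06, 263.42]), array([140, 258,  11,  11], dtype=int32)) (np.int32(40), array([235.65, 185.6 ]), array([232, 183,   8,   6], dtype=int32)) (array([0.45747886, 0.35404637, 0.0836651 ]), np.float64(0.0001616718507566425))
46 (np.int32(140), array([271.99, 264.02]), array([266, 258,  13,  13], dtype=int32)) (np.int32(83), array([277.11, 222.42]), array([272, 218,  11,  10], dtype=int32)) (array([0.45108973, 0.07610113, 0.09721408]), np.float64(0.00024929080611514213))
52 (np.int32(194), array([206.85, 267.66]), array([201, 258,  14,  19], dtype=int32)) (np.int32(16), array([259.19, 200.31]), array([258, 198,   3,   7], dtype=int32)) (array([0.45457222, 0.21037544, 0.09935021]), np.float64(0.020107948037771148))
40 [[0.45719362 0.35209338 0.089     ]]
46 [[0.45084328 0.07546926 0.103     ]]
52 [[0.44455129 0.21085982 0.116     ]]
t 3.45 p [ 0.4436 -0.3241  0.0383] yaw 38.3 tilt 0.04 dyaw 0.3 j [-0.78  0.43 -0.35  0.79 -0.    1.69] F [-1.2  0.9  5.7] w 0.39145619412035 24.356515109539032
(np.float64(0.0009), np.float64(-0.0003), np.float64(-0.0333), np.float64(0.001), np.float64(-0.0), np.float64(-0.002))
(np.float64(0.0009), np.float64(-0.0003), np.float64(-0.0333), np.float64(0.0), np.float64(0.0), np.float64(-0.002))
```

View pics/caps.png

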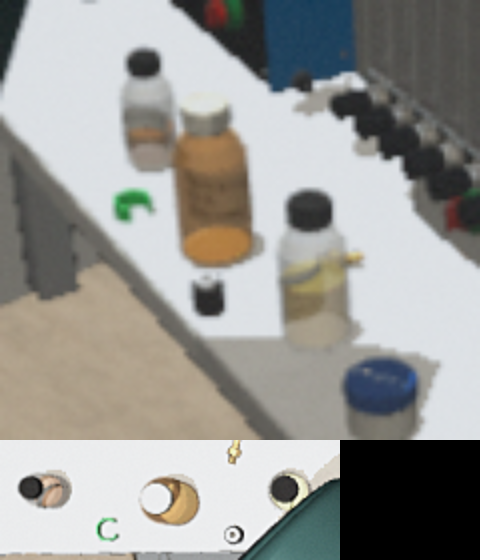

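The caps' measured heights agree with the text: side-biased centroids come out about 5 mm below the cap tops at 89 and 103 mm. Now I'll lift bottle_34 and carry it along the row.

Request:
{"name": "play_rows", "arguments": {
  "plan": [
    [[0,0,-0.015,0,0,0,1],[0,0,-0.025,0,0,0,1],[0,0,-0.025,0,0,0,1],[0,0,0,0,0,0,1]]
  ]
}}

```text
time: 3.95
tool_pos: [0.4442, -0.3247, 0.105]
tool_rot: [0.002, 0.945, 0.328, 0.001]
ft_force: [0.0, -0.1, -1.2]
width: 0.389
grip_force: 25.1
```

```bash
python3 go.py .5915 -.2002 .104 38.6 8
```

```text
t 3.95 p [ 0.4442 -0.3247  0.105 ] yaw 38.3 tilt 0.2 dyaw 0.3 j [-0.78  0.37 -0.24  0.95  0.    1.69] F [ 0.  -0.1 -1.2] w 0.38941631863776993 25.098931789398193
(np.float64(0.0241), np.float64(-0.0008), np.float64(0.0001), np.float64(0.004), np.float64(-0.0), np.float64(-0.001))
(np.float64(0.0241), np.float64(-0.0008), np.float64(0.0001), np.float64(-0.0), np.float64(0.0), np.float64(-0.001))
(np.float64(0.0241), np.float64(-0.0008), np.float64(0.0001), np.float64(0.0), np.float64(0.0), np.float64(-0.001))
(np.float64(0.0241), np.float64(-0.0008), np.float64(0.0001), np.float64(-0.0), np.float64(0.0), np.float64(-0.001))
(np.float64(0.0241), np.float64(-0.0007), np.float64(0.0001), np.float64(0.0), np.float64(0.0), np.float64(-0.001))
(np.float64(0.0241), np.float64(-0.0007), np.float64(0.0001), np.float64(0.0), np.float64(0.0), np.float64(-0.001))
(np.float64(0.0241), np.float64(-0.0007), np.float64(0.0001), np.float64(0.0), np.float64(0.0), np.float64(-0.001))
(np.float64(0.0241), np.float64(-0.0007), np.float64(0.0001), np.float64(0.0), np.float64(0.0), np.float64(-0.001))
```

Request:
{"name": "play_rows", "arguments": {
  "plan": [
    [[0.0241,-0.0008,0,0,0,-0.001,1],[0.0241,-0.0008,0,0,0,-0.001,1],[0.0241,-0.0008,0,0,0,-0.001,1],[0.0241,-0.0008,0,0,0,-0.001,1],[0.0241,-0.0007,0,0,0,-0.001,1]]
  ]
}}

```text
time: 4.58
tool_pos: [0.5357, -0.2452, 0.1023]
tool_rot: [-0.0, 0.944, 0.331, -0.0]
ft_force: [-0.0, 0.2, -1.5]
width: 0.389
grip_force: 25.1
```

Request:
{"name": "play_rows", "arguments": {
  "plan": [
    [[0.0241,-0.0007,0,0,0,-0.001,1],[0.0241,-0.0007,0,0,0,-0.001,1],[0.0241,-0.0007,0,0,0,-0.001,1],[0,0,0,0,0,0,1],[0,0,0,0,0,0,1]]
  ]
}}

```text
time: 5.2
tool_pos: [0.5903, -0.1992, 0.1025]
tool_rot: [-0.0, 0.943, 0.332, -0.0]
ft_force: [0.4, 1.2, -1.0]
width: 0.39
grip_force: 25.1
```

```bash
python3 go.py .5915 -.2002 .060 38.6 3; python3 - <<'E'
from m import *
s=robot.grab_frame("scene")
o=cv2.resize(s["img"][190:320,330:450],None,fx=4,fy=4);cv2.imwrite("pics/s34.png",o[:,:,::-1])
h=cv2.cvtColor(s["img"],cv2.COLOR_RGB2HSV).astype(int);m=((h[...,0]<8)|(h[...,0]>172))&(h[...,1]>120)&(h[...,2]>90)
k=np.zeros_like(m);k[220:320,340:420]=1;print(cen(m&k,min_a=8)); print(proj(s,[.593,-.199,.145]))
E
```

```text
t 5.2 p [ 0.5903 -0.1992  0.1025] yaw 38.8 tilt 0.03 dyaw -0.2 j [-0.46  0.49 -0.04  1.04 -0.    2.01] F [ 0.4  1.2 -1. ] w 0.3904499042071043 25.098867416381836
(np.float64(0.0001), np.float64(0.0005), np.float64(0.0142), np.float64(-0.0), np.float64(0.0), np.float64(0.001))
(np.float64(0.0001), np.float64(0.0005), np.float64(0.0142), np.float64(-0.0), np.float64(-0.0), np.float64(0.001))
(np.float64(0.0001), np.float64(0.0005), np.float64(0.0142), np.float64(0.0), np.float64(-0.0), np.float64(0.001))
[(np.int32(30), array([389.97, 239.07]), array([386, 237,   9,   5], dtype=int32))]
[[390.52660994 239.36398164]]
```

View pics/s34.png

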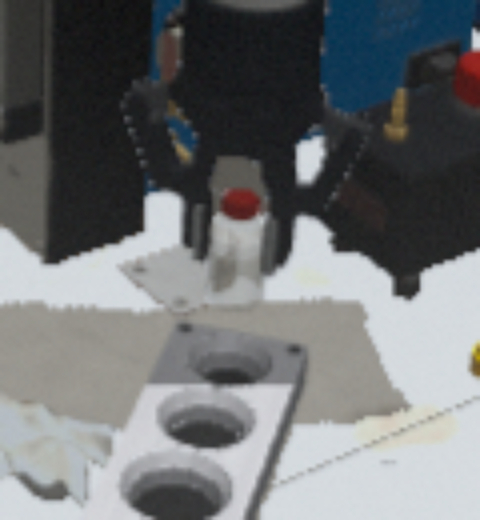

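bottle_34 hangs upright with its red cap at (390,239), where the cap should be above bore_s (390.5,239.4). I'll lower it.

Request:
{"name": "play_rows", "arguments": {
  "plan": [
    [[0,0.0007,0.014,0,0,0,1],[0,0.0006,0.014,0,0,0,1],[0,0,0.012,0,0,0,1],[0,0,0.01,0,0,0,1],[0,0,0,0,0,0,1]]
  ]
}}

```text
time: 5.88
tool_pos: [0.5909, -0.2, 0.0519]
tool_rot: [-0.0, 0.943, 0.332, -0.0]
ft_force: [0.1, 0.1, -0.6]
width: 0.39
grip_force: 25.1
```

Request:
{"name": "play_rows", "arguments": {
  "plan": [
    [[0,0,0.006,0,0,0,1],[0,0,0.005,0,0,0,1],[0,0,0.002,0,0,0,1],[0,0,0,0,0,0,1]]
  ]
}}

```text
time: 6.38
tool_pos: [0.5913, -0.2002, 0.0397]
tool_rot: [-0.0, 0.943, 0.332, -0.0]
ft_force: [0.6, -0.7, -1.4]
width: 0.393
grip_force: 25.1
```

```bash
python3 go.py .5915 -.2002 .0383 38.6 1
```

```text
t 6.375 p [ 0.5913 -0.2002  0.0397] yaw 38.8 tilt 0.01 dyaw -0.2 j [-0.46  0.54 -0.14  0.89  0.    2.01] F [ 0.6 -0.7 -1.4] w 0.39328323457174313 25.100274682044983
(np.float64(0.0001), np.float64(0.0001), np.float64(0.0014), np.float64(-0.0), np.float64(0.0), np.float64(0.003))
```

Request:
{"name": "play_rows", "arguments": {
  "plan": [
    [[0,0,0.001,0,0,0,1],[0,0,0.0008,0,0,0,1],[0,0,0.0005,0,0,0,1],[0,0,0,0,0,0,1]]
  ]
}}

```text
time: 6.88
tool_pos: [0.5915, -0.2002, 0.0383]
tool_rot: [0.0, 0.943, 0.332, 0.0]
ft_force: [-3.1, 0.6, 9.9]
width: 0.388
grip_force: 26.2
```

Request:
{"name": "play_rows", "arguments": {
  "plan": [
    [[0,0,0,0,0,0,0.55],[0,0,0,0,0,0,0.45],[0,0,0,0,0,0,0.2],[0,0,0,0,0,0,0],[0,0,0,0,0,0,0]]
  ]
}}

```text
time: 7.5
tool_pos: [0.5913, -0.2002, 0.0374]
tool_rot: [-0.0, 0.943, 0.332, -0.0]
ft_force: [-0.2, -0.4, 0.6]
width: 0.999
grip_force: 0.0
```

Request:
{"name": "play_rows", "arguments": {
  "plan": [
    [[0,0,-0.02,0,0,0,0],[0,0,-0.04,0,0,0,0],[0,0,-0.05,0,0,0,0],[0,0,-0.05,0,0,0,0],[0,0,-0.02,0,0,0,0]]
  ]
}}

```text
time: 8.12
tool_pos: [0.592, -0.2005, 0.2206]
tool_rot: [0.001, 0.943, 0.332, 0.001]
ft_force: [0.8, 0.3, -0.1]
width: 1.0
grip_force: 0.0
```

```bash
python3 go.py .457 .352 .24 180 18; python3 - <<'E'
from m import *
s=robot.grab_frame("scene");t=robot.grab_frame("top")
h=cv2.cvtColor(s["img"],cv2.COLOR_RGB2HSV).astype(int);m=((h[...,0]<8)|(h[...,0]>172))&(h[...,1]>120)&(h[...,2]>90)
k=np.zeros_like(m);k[220:320,340:420]=1;print(cen(m&k,min_a=8)); print(proj(s,[[.593,-.199,.081],[.593,-.199,.101]]))
E
```

```text
t 8.125 p [ 0.592  -0.2005  0.2206] yaw 38.8 tilt 0.22 dyaw 141.2 j [-0.46  0.44  0.19  1.32  0.    2.01] F [ 0.8  0.3 -0.1] w 1.0000416357226345 0.0
(np.float64(0.0134), np.float64(-0.0286), np.float64(-0.0012), np.float64(0.003), np.float64(-0.001), np.float64(-0.137))
(np.float64(0.0172), np.float64(-0.0265), np.float64(-0.0011), np.float64(0.0), np.float64(0.0), np.float64(-0.137))
(np.float64(0.0206), np.float64(-0.0239), np.float64(-0.0011), np.float64(0.0), np.float64(0.0), np.float64(-0.137))
(np.float64(0.0237), np.float64(-0.0209), np.float64(-0.0011), np.float64(0.0), np.float64(0.0), np.float64(-0.137))
(np.float64(0.0263), np.float64(-0.0175), np.float64(-0.0011), np.float64(0.0), np.float64(0.0), np.float64(-0.137))
(np.float64(0.0285), np.float64(-0.0137), np.float64(-0.0011), np.float64(0.0), np.float64(0.0), np.float64(-0.137))
(np.float64(0.0301), np.float64(-0.0097), np.float64(-0.0011), np.float64(0.0), np.float64(0.0), np.float64(-0.137))
(np.float64(0.0311), np.float64(-0.0055), np.float64(-0.0011), np.float64(0.0), np.float64(0.0), np.float64(-0.137))
(np.float
[... 597 characters left out ...]
.float64(0.019), np.float64(-0.0011), np.float64(0.0), np.float64(0.0), np.float64(-0.137))
(np.float64(0.0224), np.float64(0.0223), np.float64(-0.0011), np.float64(0.0), np.float64(0.0), np.float64(-0.137))
(np.float64(0.0191), np.float64(0.0251), np.float64(-0.0011), np.float64(-0.0), np.float64(0.0), np.float64(-0.137))
(np.float64(0.0155), np.float64(0.0275), np.float64(-0.0011), np.float64(-0.0), np.float64(0.0), np.float64(-0.137))
(np.float64(0.0116), np.float64(0.0294), np.float64(-0.0011), np.float64(0.0), np.float64(0.0), np.float64(-0.137))
[(np.int32(26), array([389.04, 263.5 ]), array([386, 262,   8,   4], dtype=int32))]
[[388.74072125 263.24504111]
 [389.28848874 255.93104136]]
```

bottle_34 is fully down: its cap is at (389.0,263.5) and the seated prediction is (388.7,263.2). Next is bottle_40, pulling back in x first to keep clear of the flow block.

```bash
cat > path.py <<'E'
# python3 path.py x,y,z,yaw,n ... -> rows through waypoints from current pose
import sys
from h import *
p,r,s=pose(); tx=r.as_matrix()[:,0]; y=np.arctan2(tx[1],tx[0]); c=r
print("t",s["time"],"p",p.round(4),"yaw",np.degrees(y).round(1),"j",s["joint_pos"].round(2),"F",s["ft_force"].round(1),"w",s["width"].__round__(3),s["grip_force"])
out=[]
for a in sys.argv[1:]:
    v=list(map(float,a.split(",")));q=np.array(v[:3]);n=int(v[4]);d=(np.radians(v[3])-y+np.pi)%(2*np.pi)-np.pi
    for i in range(n):
        nx=R.from_euler("z",y+d*(i+1)/n)*R.from_euler("x",np.pi)
        t=c.inv().apply((q-p)/n);w=(c.inv()*nx).as_rotvec();out.append([*map(float,t.round(4)),*map(float,w.round(3))]);c=nx
    p=q;y+=d
for i in range(0,len(out),5): print(out[i:i+5])
E
python3 path.py .42,-.1,.24,80,5 .457,.352,.24,180,13
```

```text
t 8.225 p [ 0.5922 -0.2006  0.2197] yaw 38.8 j [-0.46  0.44  0.19  1.32 -0.    2.01] F [-0.8  0.3 -0.1] w 1.003 0.0
[[-0.0142, -0.0372, -0.0042, 0.004, -0.001, -0.144], [-0.0088, -0.0389, -0.0041, 0.0, 0.0, -0.144], [-0.0031, -0.0398, -0.0041, 0.0, 0.0, -0.144], [0.0026, -0.0398, -0.0041, -0.0, 0.0, -0.144], [0.0083, -0.039, -0.0041, 0.0, 0.0, -0.144]]
[[0.0347, -0.0032, -0.0, 0.0, 0.0, -0.134], [0.0349, 0.0014, 0.0, 0.0, 0.0, -0.134], [0.0343, 0.0061, 0.0, -0.0, 0.0, -0.134], [0.0332, 0.0106, 0.0, 0.0, 0.0, -0.134], [0.0315, 0.015, 0.0, 0.0, 0.0, -0.134]]
[[0.0292, 0.0191, 0.0, 0.0, 0.0, -0.134], [0.0264, 0.0228, 0.0, -0.0, 0.0, -0.134], [0.0231, 0.0261, 0.0, 0.0, 0.0, -0.134], [0.0194, 0.029, 0.0, -0.0, 0.0, -0.134], [0.0153, 0.0313, 0.0, -0.0, 0.0, -0.134]]
[[0.011, 0.0331, 0.0, 0.0, 0.0, -0.134], [0.0065, 0.0343, 0.0, -0.0, 0.0, -0.134], [0.0018, 0.0348, 0.0, 0.0, 0.0, -0.134]]
```

Request:
{"name": "play_rows", "arguments": {
  "plan": [
    [[-0.0142,-0.0372,-0.0042,0,0,-0.144,0],[-0.0088,-0.0389,-0.0041,0,0,-0.144,0],[-0.0031,-0.0398,-0.0041,0,0,-0.144,0],[0.0026,-0.0398,-0.0041,0,0,-0.144,0],[0.0083,-0.039,-0.0041,0,0,-0.144,0]]
  ]
}}

```text
time: 8.85
tool_pos: [0.4175, -0.0989, 0.237]
tool_rot: [-0.001, 0.764, 0.645, -0.0]
ft_force: [-0.2, 0.3, 1.3]
width: 1.001
grip_force: 0.0
```

Request:
{"name": "play_rows", "arguments": {
  "plan": [
    [[0.0347,-0.0032,0,0,0,-0.134,0],[0.0349,0.0014,0,0,0,-0.134,0],[0.0343,0.0061,0,0,0,-0.134,0],[0.0332,0.0106,0,0,0,-0.134,0],[0.0315,0.015,0,0,0,-0.134,0]]
  ]
}}

```text
time: 9.48
tool_pos: [0.4328, 0.0752, 0.237]
tool_rot: [-0.001, 0.51, 0.86, -0.0]
ft_force: [-0.2, -1.0, -0.5]
width: 0.999
grip_force: 0.0
```

Request:
{"name": "play_rows", "arguments": {
  "plan": [
    [[0.0292,0.0191,0,0,0,-0.134,0],[0.0264,0.0228,0,0,0,-0.134,0],[0.0231,0.0261,0,0,0,-0.134,0],[0.0194,0.029,0,0,0,-0.134,0],[0.0153,0.0313,0,0,0,-0.134,0]]
  ]
}}

```text
time: 10.1
tool_pos: [0.4473, 0.2489, 0.2369]
tool_rot: [-0.001, 0.199, 0.98, -0.0]
ft_force: [1.4, -0.5, 0.3]
width: 1.002
grip_force: 0.0
```

Request:
{"name": "play_rows", "arguments": {
  "plan": [
    [[0.011,0.0331,0,0,0,-0.134,0],[0.0065,0.0343,0,0,0,-0.134,0],[0.0018,0.0348,0,0,0,-0.134,0],[0,0,0,0,0,0,0],[0,0,0,0,0,0,0]]
  ]
}}

```text
time: 10.72
tool_pos: [0.4562, 0.3516, 0.2372]
tool_rot: [-0.001, 0.002, 1.0, -0.0]
ft_force: [-0.5, 0.5, -0.1]
width: 1.0
grip_force: 0.0
```

```bash
python3 path.py .457,.352,.12,180,4 .457,.352,.040,180,4
```

```text
t 10.725 p [0.4562 0.3516 0.2372] yaw 179.8 j [ 0.52  0.35  0.1   1.32 -0.    0.52] F [-0.5  0.5 -0.1] w 1.0 0.0
[[-0.0002, 0.0001, 0.0293, -0.001, -0.001, -0.001], [-0.0002, 0.0001, 0.0293, -0.0, 0.0, -0.001], [-0.0002, 0.0001, 0.0293, 0.0, 0.0, -0.001], [-0.0002, 0.0001, 0.0293, -0.0, 0.0, -0.001], [0.0, -0.0, 0.02, 0.0, 0.0, 0.0]]
[[0.0, -0.0, 0.02, 0.0, 0.0, 0.0], [0.0, -0.0, 0.02, 0.0, 0.0, 0.0], [0.0, -0.0, 0.02, 0.0, 0.0, 0.0]]
```

Request:
{"name": "play_rows", "arguments": {
  "plan": [
    [[0,0,0.029,0,0,0,0],[0,0,0.029,0,0,0,0],[0,0,0.029,0,0,0,0],[0,0,0.029,0,0,0,0],[0,0,0.02,0,0,0,0]]
  ]
}}

```text
time: 11.35
tool_pos: [0.4561, 0.3507, 0.1008]
tool_rot: [-0.001, 0.003, 1.0, -0.0]
ft_force: [0.1, -0.5, -0.2]
width: 1.004
grip_force: 0.0
```

Request:
{"name": "play_rows", "arguments": {
  "plan": [
    [[0,0,0.02,0,0,0,0],[0,0,0.02,0,0,0,0],[0,0,0.02,0,0,0,0],[0,0,0,0,0,0,0.3],[0,0,0,0,0,0,0.4]]
  ]
}}

```text
time: 11.98
tool_pos: [0.4569, 0.3517, 0.0428]
tool_rot: [0.0, 0.002, 1.0, 0.0]
ft_force: [-0.6, 0.0, -0.5]
width: 0.608
grip_force: 0.0
```

Request:
{"name": "play_rows", "arguments": {
  "plan": [
    [[0,0,0,0,0,0,0.5],[0,0,0,0,0,0,0.6],[0,0,0,0,0,0,0.8],[0,0,0,0,0,0,1],[0,0,0,0,0,0,1]]
  ]
}}

```text
time: 12.6
tool_pos: [0.4571, 0.3524, 0.0429]
tool_rot: [0.001, 0.001, 1.0, 0.0]
ft_force: [-0.2, 0.3, 6.0]
width: 0.464
grip_force: 25.2
```

```bash
python3 path.py .457,.352,.22,180,6; python3 - <<'E'
from h import *
s=robot.grab_frame("scene")
o=cv2.resize(s["img"][130:280,180:330],None,fx=3.6,fy=3.6);cv2.imwrite("pics/g40.png",o[:,:,::-1])
E
```

```text
t 12.6 p [0.4571 0.3524 0.0429] yaw 179.8 j [ 0.52  0.47 -0.27  0.83 -0.    0.52] F [-0.2  0.3  6. ] w 0.464 25.24358958005905
[[-0.0, -0.0, -0.0295, 0.001, 0.001, -0.0], [0.0, -0.0001, -0.0295, 0.0, 0.0, -0.0], [0.0, -0.0001, -0.0295, 0.0, 0.0, -0.0], [0.0, -0.0001, -0.0295, -0.0, 0.0, -0.0], [0.0, -0.0001, -0.0295, 0.0, 0.0, -0.0]]
[[0.0, -0.0001, -0.0295, 0.0, 0.0, -0.0]]
```

View pics/g40.png

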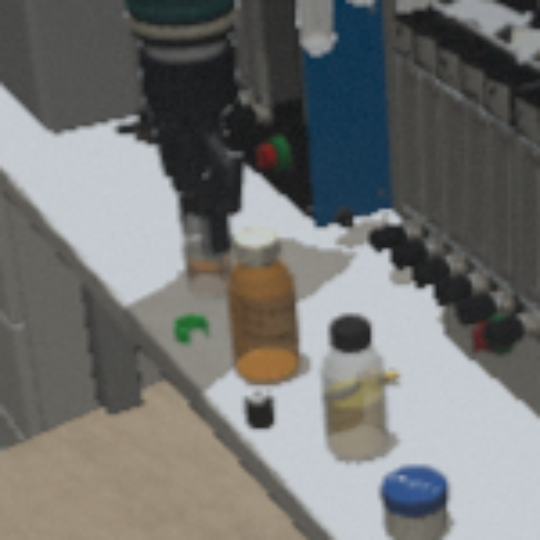

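bottle_40 is gripped at 39.5 mm and the other bottles haven't moved. I'll lift it and carry it over.

```bash
python3 path.py .457,.352,.22,180,6 .425,.20,.22,185,4 .425,-.05,.22,205,6 .5486,-.2347,.20,218.6,6 .5486,-.2347,.105,218.6,4
```

```text
t 12.65 p [0.4571 0.3523 0.0429] yaw 179.8 j [ 0.52  0.47 -0.27  0.83 -0.    0.52] F [-0.1  0.7  6.8] w 0.467 25.243941843509674
[[-0.0, -0.0, -0.0295, 0.001, 0.001, -0.0], [0.0, -0.0001, -0.0295, 0.0, 0.0, -0.0], [0.0, -0.0001, -0.0295, 0.0, 0.0, -0.0], [0.0, -0.0001, -0.0295, -0.0, 0.0, -0.0], [0.0, -0.0001, -0.0295, 0.0, 0.0, -0.0]]
[[0.0, -0.0001, -0.0295, 0.0, 0.0, -0.0], [0.008, -0.038, -0.0, 0.0, 0.0, -0.022], [0.0088, -0.0378, -0.0, 0.0, 0.0, -0.022], [0.0096, -0.0376, -0.0, 0.0, 0.0, -0.022], [0.0105, -0.0374, -0.0, -0.0, 0.0, -0.022]]
[[0.0036, -0.0415, -0.0, -0.0, 0.0, -0.058], [0.006, -0.0412, -0.0, 0.0, 0.0, -0.058], [0.0084, -0.0408, -0.0, 0.0, 0.0, -0.058], [0.0108, -0.0402, -0.0, -0.0, 0.0, -0.058], [0.0131, -0.0396, -0.0, 0.0, 0.0, -0.058]]
[[0.0154, -0.0387, -0.0, 0.0, 0.0, -0.058], [-0.0057, -0.0366, 0.0033, -0.0, 0.0, -0.04], [-0.0042, -0.0368, 0.0033, -0.0, 0.0, -0.04], [-0.0027, -0.0369, 0.0033, 0.0, 0.0, -0.04], [-0.0013, -0.037, 0.0033, 0.0, 0.0, -0.04]]
[[0.0002, -0.037, 0.0033, -0.0, 0.0, -0.04], [0.0016, -0.037, 0.0033, 0.0, 0.0, -0.04], [0.0, -0.0, 0.0238, 0.0, 0.0, 0.0], [0.0, -0.0, 0.0238, 0.0, 0.0, 0.0], [0.0, -0.0, 0.0238, 0.0, 0.0, 0.0]]
[[0.0, -0.0, 0.0238, 0.0, 0.0, 0.0]]
```

Request:
{"name": "play_rows", "arguments": {
  "plan": [
    [[0,0,-0.02,0,0,0,1],[0,0,-0.035,0,0,0,1],[0,0,-0.035,0,0,0,1],[0,0,-0.035,0,0,0,1],[0,0,-0.03,0,0,0,1]]
  ]
}}

```text
time: 13.28
tool_pos: [0.4565, 0.352, 0.1986]
tool_rot: [0.0, 0.001, 1.0, 0.0]
ft_force: [0.2, 0.7, -1.1]
width: 0.464
grip_force: 25.5
```

Request:
{"name": "play_rows", "arguments": {
  "plan": [
    [[0,0,-0.022,0,0,0,1],[0.008,-0.038,0,0,0,-0.022,1],[0.0088,-0.0378,0,0,0,-0.022,1],[0.0096,-0.0376,0,0,0,-0.022,1],[0.0105,-0.0374,0,0,0,-0.022,1]]
  ]
}}

```text
time: 13.9
tool_pos: [0.4237, 0.199, 0.2192]
tool_rot: [0.0, -0.043, 0.999, -0.0]
ft_force: [0.9, -0.0, -0.6]
width: 0.467
grip_force: 25.7
```

Request:
{"name": "play_rows", "arguments": {
  "plan": [
    [[0.0036,-0.0415,0,0,0,-0.058,1],[0.006,-0.0412,0,0,0,-0.058,1],[0.0084,-0.0408,0,0,0,-0.058,1],[0.0108,-0.0402,0,0,0,-0.058,1],[0.0131,-0.0396,0,0,0,-0.058,1]]
  ]
}}

```text
time: 14.52
tool_pos: [0.4235, -0.0094, 0.2193]
tool_rot: [0.0, -0.187, 0.982, -0.0]
ft_force: [1.1, -0.5, -0.5]
width: 0.463
grip_force: 25.7
```

Request:
{"name": "play_rows", "arguments": {
  "plan": [
    [[0.0154,-0.0387,0,0,0,-0.058,1],[-0.0057,-0.0366,0.0033,0,0,-0.04,1],[-0.0042,-0.0368,0.0033,0,0,-0.04,1],[-0.0027,-0.0369,0.0033,0,0,-0.04,1],[-0.0013,-0.037,0.0033,0,0,-0.04,1]]
  ]
}}

```text
time: 15.15
tool_pos: [0.5062, -0.1741, 0.2059]
tool_rot: [-0.0, -0.293, 0.956, -0.0]
ft_force: [0.3, -0.9, -1.3]
width: 0.465
grip_force: 25.7
```

Request:
{"name": "play_rows", "arguments": {
  "plan": [
    [[0.0002,-0.037,0.0033,0,0,-0.04,1],[0.0016,-0.037,0.0033,0,0,-0.04,1],[0,0,0,0,0,0,1],[0,0,0,0,0,0,1]]
  ]
}}

```text
time: 15.65
tool_pos: [0.5465, -0.2342, 0.1992]
tool_rot: [-0.0, -0.33, 0.944, 0.0]
ft_force: [0.4, 0.7, -0.8]
width: 0.461
grip_force: 25.7
```

```bash
python3 path.py .5486,-.2347,.105,218.6,4
```

```text
t 15.65 p [ 0.5465 -0.2342  0.1992] yaw -141.5 j [-0.54  0.39  0.06  1.24  0.   -1.21] F [ 0.4  0.7 -0.8] w 0.461 25.745413899421692
[[-0.0003, -0.0004, 0.0236, 0.001, -0.0, -0.0], [-0.0003, -0.0004, 0.0236, 0.0, 0.0, -0.0], [-0.0003, -0.0004, 0.0236, -0.0, 0.0, -0.0], [-0.0003, -0.0004, 0.0236, 0.0, 0.0, -0.0]]
```

Request:
{"name": "play_rows", "arguments": {
  "plan": [
    [[-0.0003,-0.0004,0.0236,0,0,0,1],[-0.0003,-0.0004,0.0236,0,0,0,1],[-0.0003,-0.0004,0.0236,0,0,0,1],[-0.0003,-0.0004,0.0236,0,0,0,1],[0,0,0,0,0,0,1]]
  ]
}}

```text
time: 16.27
tool_pos: [0.5477, -0.2339, 0.1042]
tool_rot: [-0.001, -0.33, 0.944, 0.001]
ft_force: [0.1, 0.1, -0.5]
width: 0.465
grip_force: 25.7
```

```bash
python3 path.py .5486,-.2347,.055,218.6,4;  python3 - <<'E'
from h import *
s=robot.grab_frame("scene");p=pose()[0]
o=s["img"].copy()[200:330,330:450];z=p[2]-.0429
u=proj(s,[[.5486,-.2347,z+.089],[.5486,-.2347,z]]);print(u)
o=cv2.resize(o,None,fx=4,fy=4)
for q in u: cv2.drawMarker(o,tuple(int(v) for v in (q-[330,200])*4+1.5),(0,255,0),0,8)
cv2.imwrite("pics/s40.png",o[:,:,::-1])
E
```

```text
t 16.275 p [ 0.5477 -0.2339  0.1042] yaw -141.4 j [-0.54  0.45 -0.12  1.01  0.   -1.21] F [ 0.1  0.1 -0.5] w 0.465 25.71253627538681
[[-0.0001, -0.0003, 0.0123, 0.002, -0.001, -0.0], [-0.0001, -0.0003, 0.0123, 0.0, 0.0, -0.0], [-0.0001, -0.0003, 0.0123, 0.0, 0.0, -0.0], [-0.0001, -0.0003, 0.0123, 0.0, 0.0, -0.0]]
[[384.46470009 250.23856753]
 [382.14794179 284.01748033]]
```

View pics/s40.png

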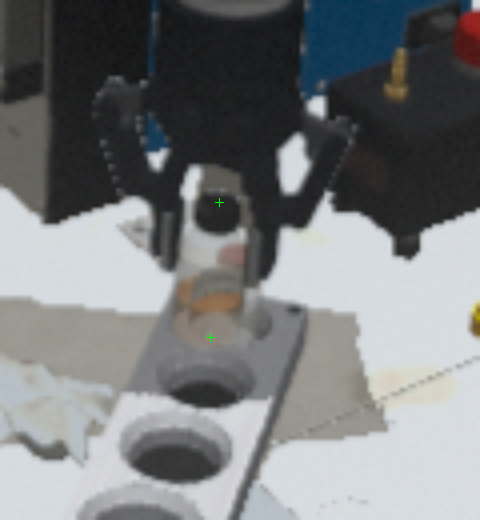

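bottle_40 hangs upright over bore_m: the cap's top and base match the projected marks at (384.5,250) and (382,284). I'll lower it.

Request:
{"name": "play_rows", "arguments": {
  "plan": [
    [[-0.0001,-0.0004,0.014,0,0,0,1],[-0.0001,-0.0004,0.012,0,0,0,1],[0,-0.0003,0.01,0,0,0,1],[0,0,0.007,0,0,0,1],[0,0,0.003,0,0,0,1]]
  ]
}}

```text
time: 16.95
tool_pos: [0.5495, -0.2358, 0.0584]
tool_rot: [-0.0, -0.33, 0.944, 0.0]
ft_force: [0.2, 0.8, -0.9]
width: 0.465
grip_force: 25.7
```

Request:
{"name": "play_rows", "arguments": {
  "plan": [
    [[0,0,0.001,0,0,0,1],[0,0,0.0005,0,0,0,1],[0,0,0,0,0,0,1]]
  ]
}}

```text
time: 17.32
tool_pos: [0.5498, -0.2359, 0.0576]
tool_rot: [0.0, -0.33, 0.944, -0.0]
ft_force: [0.2, -0.6, -1.4]
width: 0.467
grip_force: 25.7
```

Request:
{"name": "play_rows", "arguments": {
  "plan": [
    [[0,0.0005,0.0015,0,0,0,1],[0,0.0005,0.001,0,0,0,1],[0,0,0.0005,0,0,0,1],[0,0,0,0,0,0,1]]
  ]
}}

```text
time: 17.82
tool_pos: [0.5491, -0.235, 0.0548]
tool_rot: [0.0, -0.33, 0.944, -0.0]
ft_force: [-1.7, 1.2, 4.7]
width: 0.464
grip_force: 24.9
```

Request:
{"name": "play_rows", "arguments": {
  "plan": [
    [[0,0,0,0,0,0,0.48],[0,0,0,0,0,0,0.35],[0,0,0,0,0,0,0.1],[0,0,0,0,0,0,0],[0,0,0,0,0,0,0]]
  ]
}}

```text
time: 18.45
tool_pos: [0.549, -0.2351, 0.0544]
tool_rot: [-0.0, -0.33, 0.944, 0.0]
ft_force: [-0.9, 0.2, 0.9]
width: 1.002
grip_force: 0.0
```

Request:
{"name": "play_rows", "arguments": {
  "plan": [
    [[0,0,-0.02,0,0,0,0],[0,0,-0.04,0,0,0,0],[0,0,-0.05,0,0,0,0],[0,0,-0.05,0,0,0,0],[0,0,-0.02,0,0,0,0]]
  ]
}}

```text
time: 19.08
tool_pos: [0.5496, -0.2354, 0.2374]
tool_rot: [0.001, -0.33, 0.944, -0.001]
ft_force: [0.5, 0.5, -0.6]
width: 1.003
grip_force: 0.0
```

```bash
python3 path.py .43,-.08,.24,195,5 .4508,.0757,.24,180,4 .4508,.0757,.19,180,2;  python3 - <<'E'
from m import *
s=robot.grab_frame("scene");t=robot.grab_frame("top")
print(proj(s,[.5486,-.2347,.101]))
g=cv2.cvtColor(s["img"],cv2.COLOR_RGB2GRAY);k=np.zeros_like(g);k[258:282,372:395]=1;print(cen((g<75)&(k>0)))
E
```

```text
t 19.075 p [ 0.5496 -0.2354  0.2374] yaw -141.4 j [-0.54  0.39  0.15  1.33 -0.   -1.21] F [ 0.5  0.5 -0.6] w 1.003 0.0
[[-0.0007, 0.0392, -0.0007, -0.003, 0.001, 0.082], [0.0026, 0.0391, -0.0005, 0.0, -0.0, 0.082], [0.0058, 0.0388, -0.0005, 0.0, -0.0, 0.082], [0.0089, 0.0382, -0.0005, 0.0, -0.0, 0.082], [0.012, 0.0373, -0.0005, -0.0, -0.0, 0.082]]
[[-0.0151, 0.0363, 0.0, 0.0, -0.0, 0.065], [-0.0127, 0.0372, 0.0, -0.0, -0.0, 0.065], [-0.0102, 0.0379, 0.0, 0.0, -0.0, 0.065], [-0.0077, 0.0385, 0.0, 0.0, -0.0, 0.065], [0.0, -0.0, 0.025, 0.0, 0.0, 0.0]]
[[0.0, -0.0, 0.025, 0.0, 0.0, 0.0]]
[[383.12995594 269.72447553]]
[(np.int32(145), array([384.37, 269.4 ]), array([376, 262,  17,  15], dtype=int32))]
```

bottle_40 is seated: cap at (384,269.4), predicted (383,269.7). Next is bottle_46.

Request:
{"name": "play_rows", "arguments": {
  "plan": [
    [[-0.0007,0.0392,-0.0007,-0.003,0.001,0.082,0],[0.0026,0.0391,-0.0005,0,0,0.082,0],[0.0058,0.0388,-0.0005,0,0,0.082,0],[0.0089,0.0382,-0.0005,0,0,0.082,0],[0.012,0.0373,-0.0005,0,0,0.082,0]]
  ]
}}

```text
time: 19.8
tool_pos: [0.428, -0.0787, 0.2364]
tool_rot: [-0.002, -0.13, 0.992, 0.001]
ft_force: [0.2, 1.3, 0.5]
width: 0.999
grip_force: 0.0
```

Request:
{"name": "play_rows", "arguments": {
  "plan": [
    [[-0.0151,0.0363,0,0,0,0.065,0],[-0.0127,0.0372,0,0,0,0.065,0],[-0.0102,0.0379,0,0,0,0.065,0],[-0.0077,0.0385,0,0,0,0.065,0],[0,0,0,0,0,0,0]]
  ]
}}

```text
time: 20.42
tool_pos: [0.4493, 0.0779, 0.2366]
tool_rot: [-0.002, -0.003, 1.0, 0.001]
ft_force: [0.3, -0.7, -1.2]
width: 0.998
grip_force: 0.0
```

Request:
{"name": "play_rows", "arguments": {
  "plan": [
    [[0,0,0.025,0,0,0,0],[0,0,0.025,0,0,0,0],[0,0,0,0,0,0,0],[0,0,0,0,0,0,0]]
  ]
}}

```text
time: 20.92
tool_pos: [0.4498, 0.0757, 0.1883]
tool_rot: [-0.001, -0.001, 1.0, 0.001]
ft_force: [0.7, 0.0, 0.9]
width: 1.0
grip_force: 0.0
```

```bash
python3 path.py .450,.0757,.048,180,7
```

```text
t 20.925 p [0.4498 0.0757 0.1883] yaw -179.8 j [-0.01  0.17 -0.3   1.11  0.   -0.02] F [0.7 0.  0.9] w 1.0 0.0
[[-0.0001, -0.0, 0.02, 0.002, -0.002, 0.0], [-0.0, -0.0, 0.02, -0.0, -0.0, 0.0], [-0.0, -0.0, 0.02, 0.0, -0.0, 0.0], [-0.0, -0.0, 0.02, 0.0, -0.0, 0.0], [-0.0, -0.0, 0.02, 0.0, -0.0, 0.0]]
[[-0.0, -0.0, 0.02, 0.0, -0.0, 0.0], [-0.0, -0.0, 0.02, 0.0, -0.0, 0.0]]
```

Request:
{"name": "play_rows", "arguments": {
  "plan": [
    [[0,0,0.02,0.002,-0.002,0,0],[0,0,0.02,0,0,0,0],[0,0,0.02,0,0,0,0],[0,0,0.02,0,0,0,0],[0,0,0.02,0,0,0,0]]
  ]
}}

```text
time: 21.55
tool_pos: [0.4503, 0.0759, 0.0881]
tool_rot: [0.001, -0.002, 1.0, -0.0]
ft_force: [0.1, 0.7, -0.0]
width: 1.002
grip_force: 0.0
```

Request:
{"name": "play_rows", "arguments": {
  "plan": [
    [[0,0,0.02,0,0,0,0],[0,0,0.018,0,0,0,0],[0,0,0,0,0,0,0.2],[0,0,0,0,0,0,0.3],[0,0,0,0,0,0,0.4]]
  ]
}}

```text
time: 22.18
tool_pos: [0.4501, 0.0761, 0.0506]
tool_rot: [0.0, -0.002, 1.0, -0.0]
ft_force: [-0.9, 0.8, -0.4]
width: 0.598
grip_force: 0.0
```

Request:
{"name": "play_rows", "arguments": {
  "plan": [
    [[0,0,0,0,0,0,0.5],[0,0,0,0,0,0,0.6],[0,0,0,0,0,0,0.8],[0,0,0,0,0,0,1],[0,0,0,0,0,0,1]]
  ]
}}

```text
time: 22.8
tool_pos: [0.4501, 0.0762, 0.0505]
tool_rot: [0.0, -0.002, 1.0, -0.0]
ft_force: [-0.3, 1.0, 7.9]
width: 0.534
grip_force: 26.0
```

```bash
python3 path.py .45,.0757,.21,180,6 .43,-.06,.21,200,4 .4994,-.274,.21,218.6,6
```

```text
t 22.8 p [0.4501 0.0762 0.0505] yaw -179.8 j [-0.01  0.29 -0.55  0.73 -0.   -0.01] F [-0.3  1.   7.9] w 0.534 25.979811251163483
[[-0.0, -0.0001, -0.0266, -0.0, 0.001, 0.001], [0.0, -0.0001, -0.0266, 0.0, -0.0, 0.001], [0.0, -0.0001, -0.0266, 0.0, -0.0, 0.001], [0.0, -0.0001, -0.0266, 0.0, -0.0, 0.001], [0.0, -0.0001, -0.0266, 0.0, -0.0, 0.001]]
[[0.0, -0.0001, -0.0266, 0.0, -0.0, 0.001], [0.005, -0.0339, -0.0, 0.0, 0.0, -0.087], [0.0079, -0.0334, -0.0, -0.0, 0.0, -0.087], [0.0108, -0.0325, -0.0, 0.0, 0.0, -0.087], [0.0136, -0.0315, -0.0, 0.0, 0.0, -0.087]]
[[0.0013, -0.0375, -0.0, -0.0, 0.0, -0.054], [0.0034, -0.0373, -0.0, -0.0, 0.0, -0.054], [0.0054, -0.0371, -0.0, 0.0, 0.0, -0.054], [0.0074, -0.0368, -0.0, -0.0, 0.0, -0.054], [0.0093, -0.0363, -0.0, 0.0, 0.0, -0.054]]
[[0.0113, -0.0358, -0.0, -0.0, 0.0, -0.054]]
```

Request:
{"name": "play_rows", "arguments": {
  "plan": [
    [[0,0,-0.02,0,0,0,1],[0,0,-0.03,0,0,0,1],[0,0,-0.03,0,0,0,1],[0,0,-0.03,0,0,0,1],[0,0,-0.03,0,0,0,1]]
  ]
}}

```text
time: 23.42
tool_pos: [0.4494, 0.0761, 0.191]
tool_rot: [-0.0, -0.002, 1.0, -0.0]
ft_force: [0.7, 0.0, -1.1]
width: 0.531
grip_force: 26.0
```

Request:
{"name": "play_rows", "arguments": {
  "plan": [
    [[0,0,-0.02,0,0,0,1],[0.005,-0.0339,0,0,0,-0.087,1],[0.0079,-0.0334,0,0,0,-0.087,1],[0.0108,-0.0325,0,0,0,-0.087,1],[0.0136,-0.0315,0,0,0,-0.087,1]]
  ]
}}

```text
time: 24.05
tool_pos: [0.4297, -0.0606, 0.2101]
tool_rot: [-0.0, -0.176, 0.984, -0.0]
ft_force: [0.1, 0.5, -1.4]
width: 0.533
grip_force: 26.2
```

Request:
{"name": "play_rows", "arguments": {
  "plan": [
    [[0.0013,-0.0375,0,0,0,-0.054,1],[0.0034,-0.0373,0,0,0,-0.054,1],[0.0054,-0.0371,0,0,0,-0.054,1],[0.0074,-0.0368,0,0,0,-0.054,1],[0.0093,-0.0363,0,0,0,-0.054,1]]
  ]
}}

```text
time: 24.68
tool_pos: [0.4883, -0.239, 0.21]
tool_rot: [-0.0, -0.306, 0.952, 0.0]
ft_force: [0.4, 0.7, 0.1]
width: 0.535
grip_force: 26.2
```

Request:
{"name": "play_rows", "arguments": {
  "plan": [
    [[0.0113,-0.0358,0,0,0,-0.054,1],[0,0,0,0,0,0,1],[0,0,0,0,0,0,1]]
  ]
}}

```text
time: 25.05
tool_pos: [0.4995, -0.2731, 0.2098]
tool_rot: [-0.0, -0.331, 0.944, 0.0]
ft_force: [-0.5, 0.3, -0.8]
width: 0.535
grip_force: 26.3
```

```bash
python3 path.py .4988,-.2745,.11,218.6,5; python3 - <<'E'
from h import *
t=robot.grab_frame("scene")
cv2.imwrite("pics/s46.png",cv2.resize(t["img"][160:360,290:450],None,fx=3,fy=3)[:,:,::-1])
E
```

```text
t 25.05 p [ 0.4995 -0.2731  0.2098] yaw -141.3 j [-0.64  0.35  0.02  1.24 -0.   -1.32] F [-0.5  0.3 -0.8] w 0.535 26.309428811073303
[[0.0003, -0.0001, 0.02, 0.001, -0.001, 0.0], [0.0003, -0.0001, 0.02, 0.0, -0.0, 0.0], [0.0003, -0.0001, 0.02, -0.0, -0.0, 0.0], [0.0003, -0.0001, 0.02, 0.0, -0.0, 0.0], [0.0003, -0.0001, 0.02, 0.0, -0.0, 0.0]]
```

View pics/s46.png

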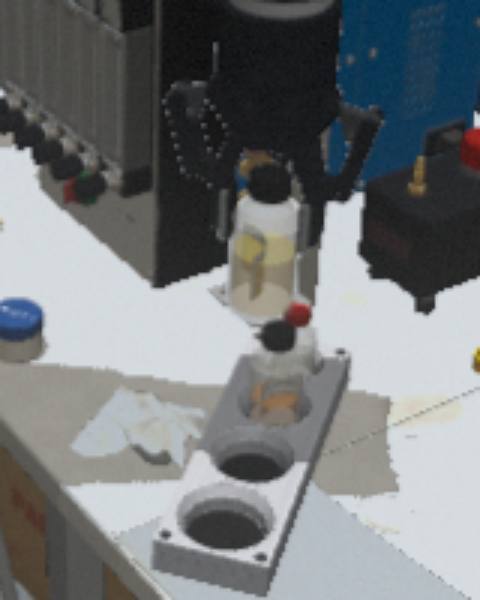

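bottle_34 and bottle_40 stand seated, and bottle_46 hangs upright over bore_l at (379,260 in the full frame). I'll lower it.

Request:
{"name": "play_rows", "arguments": {
  "plan": [
    [[0.0003,-0.0001,0.02,0,0,0,1],[0.0003,-0.0001,0.02,0,0,0,1],[0.0003,-0.0001,0.02,0,0,0,1],[0.0003,-0.0001,0.02,0,0,0,1],[0.0003,-0.0001,0.02,0,0,0,1]]
  ]
}}

```text
time: 25.72
tool_pos: [0.4988, -0.2739, 0.1096]
tool_rot: [-0.0, -0.332, 0.943, -0.0]
ft_force: [1.0, -0.2, -0.1]
width: 0.531
grip_force: 26.3
```

Request:
{"name": "play_rows", "arguments": {
  "plan": [
    [[0,0,0.013,0,0,0,1],[0,0,0.012,0,0,0,1],[0,0,0.01,0,0,0,1],[0,0,0.006,0,0,0,1],[0,0,0,0,0,0,1]]
  ]
}}

```text
time: 26.35
tool_pos: [0.4988, -0.2748, 0.0686]
tool_rot: [-0.0, -0.331, 0.944, 0.0]
ft_force: [0.3, 1.0, 0.1]
width: 0.53
grip_force: 26.3
```

Request:
{"name": "play_rows", "arguments": {
  "plan": [
    [[0,0,0.002,0,0,0,1],[0,0,0.002,0,0,0,1],[0,0,0,0,0,0,1],[0,0,0,0,0,0,1]]
  ]
}}

```text
time: 26.85
tool_pos: [0.4989, -0.2749, 0.0649]
tool_rot: [-0.0, -0.331, 0.944, -0.0]
ft_force: [-1.0, 0.3, -1.5]
width: 0.528
grip_force: 26.3
```

Request:
{"name": "play_rows", "arguments": {
  "plan": [
    [[0,0,0.001,0,0,0,1],[0,0,0.001,0,0,0,1],[0,0,0.001,0,0,0,1],[0,0,0,0,0,0,1]]
  ]
}}

```text
time: 27.35
tool_pos: [0.499, -0.2748, 0.0623]
tool_rot: [-0.0, -0.331, 0.944, -0.0]
ft_force: [-1.9, 1.8, 6.9]
width: 0.533
grip_force: 24.4
```

Request:
{"name": "play_rows", "arguments": {
  "plan": [
    [[0,0,0,0,0,0,0.42],[0,0,0,0,0,0,0.3],[0,0,0,0,0,0,0.1],[0,0,0,0,0,0,0],[0,0,0,0,0,0,0]]
  ]
}}

```text
time: 27.98
tool_pos: [0.4989, -0.2749, 0.0618]
tool_rot: [-0.0, -0.331, 0.944, 0.0]
ft_force: [-0.1, -0.5, -0.2]
width: 1.001
grip_force: 0.0
```

Request:
{"name": "play_rows", "arguments": {
  "plan": [
    [[0,0,-0.02,0,0,0,0],[0,0,-0.04,0,0,0,0],[0,0,-0.05,0,0,0,0],[0,0,-0.05,0,0,0,0],[0,0,-0.02,0,0,0,0]]
  ]
}}

```text
time: 28.6
tool_pos: [0.4996, -0.2753, 0.2447]
tool_rot: [0.001, -0.331, 0.944, -0.001]
ft_force: [0.5, -0.7, -0.6]
width: 0.999
grip_force: 0.0
```

```bash
python3 path.py .43,-.1,.245,200,5 .43,.09,.245,185,5 .4413,.2086,.245,180,3; python3 - <<'E'
from m import *
s=robot.grab_frame("scene");t=robot.grab_frame("top")
print(tri(t,(207.9,269.1),s,(251.5,195.3)),proj(s,[[.4413,.2086,.116],[.4413,.2086,0]]),proj(s,[.4994,-.274,.115]))
a=cv2.resize(t["img"][250:290,190:240],None,fx=8,fy=8);b=cv2.resize(s["img"][185:245,230:280],None,fx=8,fy=8);c=cv2.resize(s["img"][235:355,330:420],None,fx=4,fy=4)
o=np.zeros((480,770,3),np.uint8);o[:320,:400]=a;o[:,400:]=b[:,:370];cv2.imwrite("pics/b52.png",o[:,:,::-1])
g=cv2.cvtColor(s["img"],cv2.COLOR_RGB2GRAY);k=np.zeros_like(g);k[265:295,360:392]=1;print(cen((g<75)&(k>0)))
E
```

```text
t 28.6 p [ 0.4996 -0.2753  0.2447] yaw -141.3 j [-0.65  0.34  0.1   1.33 -0.   -1.32] F [ 0.5 -0.7 -0.6] w 0.999 0.0
[[-0.0111, 0.0361, -0.0002, -0.003, 0.0, 0.065], [-0.0087, 0.0367, -0.0001, -0.0, -0.0, 0.065], [-0.0063, 0.0372, -0.0001, -0.0, -0.0, 0.065], [-0.0038, 0.0375, -0.0001, 0.0, -0.0, 0.065], [-0.0014, 0.0377, -0.0001, -0.0, -0.0, 0.065]]
[[-0.013, 0.0357, 0.0, -0.0, -0.0, 0.052], [-0.0111, 0.0363, 0.0, 0.0, -0.0, 0.052], [-0.0092, 0.0369, 0.0, 0.0, -0.0, 0.052], [-0.0073, 0.0373, 0.0, 0.0, -0.0, 0.052], [-0.0053, 0.0376, 0.0, -0.0, -0.0, 0.052]]
[[-0.0072, 0.0391, 0.0, 0.0, -0.0, 0.029], [-0.0061, 0.0392, 0.0, 0.0, -0.0, 0.029], [-0.0049, 0.0394, 0.0, -0.0, -0.0, 0.029]]
(array([0.44214863, 0.20746743, 0.11937744]), np.float64(0.0018131784941672463)) [[250.78961524 196.34942738]
 [254.05503623 233.36268898]] [[375.95570783 280.84358835]]
[(np.int32(267), array([379.17, 277.67]), array([369, 265,  23,  25], dtype=int32))]
```

View pics/b52.png

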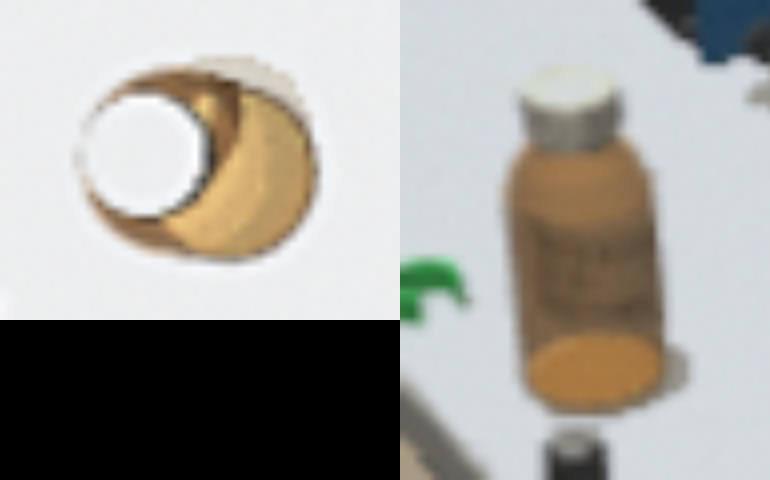

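bottle_52 stands upright, with its cap at (207.4,268.9) in the top view. The two views agree on a cap height of about 0.117 m. I'll go and pick it.

Request:
{"name": "play_rows", "arguments": {
  "plan": [
    [[-0.0111,0.0361,0,-0.002,0,0.065,0],[-0.0087,0.0367,0,0,0,0.065,0],[-0.0063,0.0372,0,0,0,0.065,0],[-0.0038,0.0375,0,0,0,0.065,0],[-0.0014,0.0377,0,0,0,0.065,0]]
  ]
}}

```text
time: 29.32
tool_pos: [0.4284, -0.0983, 0.2409]
tool_rot: [-0.001, -0.173, 0.985, 0.001]
ft_force: [1.5, -0.8, 0.1]
width: 0.996
grip_force: 0.0
```

Request:
{"name": "play_rows", "arguments": {
  "plan": [
    [[-0.013,0.0357,0,0,0,0.052,0],[-0.0111,0.0363,0,0,0,0.052,0],[-0.0092,0.0369,0,0,0,0.052,0],[-0.0073,0.0373,0,0,0,0.052,0],[-0.0053,0.0376,0,0,0,0.052,0]]
  ]
}}

```text
time: 29.95
tool_pos: [0.4286, 0.0917, 0.2413]
tool_rot: [-0.001, -0.044, 0.999, 0.001]
ft_force: [0.3, -0.5, -1.6]
width: 1.003
grip_force: 0.0
```

Request:
{"name": "play_rows", "arguments": {
  "plan": [
    [[-0.0072,0.0391,0,0,0,0.029,0],[-0.0061,0.0392,0,0,0,0.029,0],[-0.0049,0.0394,0,0,0,0.029,0],[0,0,0,0,0,0,0],[0,0,0,0,0,0,0]]
  ]
}}

```text
time: 30.58
tool_pos: [0.4397, 0.2088, 0.2417]
tool_rot: [-0.002, -0.002, 1.0, 0.0]
ft_force: [0.2, -0.5, -0.4]
width: 1.002
grip_force: 0.0
```

```bash
python3 path.py .4417,.2093,.18,180,3 .4417,.2093,.059,180,6
```

```text
t 30.575 p [0.4397 0.2088 0.2417] yaw -179.8 j [ 0.27  0.2  -0.11  1.27  0.    0.27] F [ 0.2 -0.5 -0.4] w 1.002 0.0
[[-0.0007, 0.0002, 0.0206, 0.001, -0.003, 0.001], [-0.0007, 0.0002, 0.0206, -0.0, -0.0, 0.001], [-0.0007, 0.0002, 0.0206, 0.0, -0.0, 0.001], [0.0, -0.0, 0.0202, 0.0, 0.0, 0.0], [0.0, -0.0, 0.0202, 0.0, 0.0, 0.0]]
[[0.0, -0.0, 0.0202, 0.0, 0.0, 0.0], [0.0, -0.0, 0.0202, 0.0, 0.0, 0.0], [0.0, -0.0, 0.0202, 0.0, 0.0, 0.0], [0.0, -0.0, 0.0202, 0.0, 0.0, 0.0]]
```

Request:
{"name": "play_rows", "arguments": {
  "plan": [
    [[-0.0007,0.0002,0.0206,0,-0.003,0.001,0],[-0.0007,0.0002,0.0206,0,0,0.001,0],[-0.0007,0.0002,0.0206,0,0,0.001,0],[0,0,0.02,0,0,0,0],[0,0,0.02,0,0,0,0]]
  ]
}}

```text
time: 31.2
tool_pos: [0.4421, 0.2086, 0.1399]
tool_rot: [0.0, 0.001, 1.0, 0.001]
ft_force: [0.3, -0.1, -0.1]
width: 1.001
grip_force: 0.0
```

Request:
{"name": "play_rows", "arguments": {
  "plan": [
    [[0,0,0.02,0,0,0,0],[0,0,0.02,0,0,0,0],[0,0,0.02,0,0,0,0],[0,0,0.02,0,0,0,0],[0,0,0,0,0,0,0.2]]
  ]
}}

```text
time: 31.82
tool_pos: [0.4414, 0.2087, 0.0598]
tool_rot: [-0.001, 0.0, 1.0, 0.0]
ft_force: [-0.4, -0.4, 0.1]
width: 0.817
grip_force: 0.0
```

Request:
{"name": "play_rows", "arguments": {
  "plan": [
    [[0,0,0,0,0,0,0.3],[0,0,0,0,0,0,0.45],[0,0,0,0,0,0,0.6],[0,0,0,0,0,0,0.8],[0,0,0,0,0,0,1]]
  ]
}}

```text
time: 32.45
tool_pos: [0.4429, 0.21, 0.0615]
tool_rot: [0.001, -0.0, 1.0, 0.001]
ft_force: [-0.4, -0.6, 7.5]
width: 0.606
grip_force: 25.6
```

```bash
python3 path.py .4417,.2093,.24,180,6 .425,-.05,.24,195,7 .4452,-.317,.24,218.6,7
```

```text
t 32.45 p [0.4429 0.21   0.0615] yaw -180.0 j [ 0.28  0.32 -0.46  0.78  0.    0.28] F [-0.4 -0.6  7.5] w 0.606 25.60040920972824
[[0.0001, -0.0001, -0.0298, 0.001, 0.003, 0.0], [0.0002, -0.0001, -0.0298, 0.0, -0.0, 0.0], [0.0002, -0.0001, -0.0298, 0.0, -0.0, 0.0], [0.0002, -0.0001, -0.0298, -0.0, -0.0, 0.0], [0.0002, -0.0001, -0.0298, 0.0, -0.0, 0.0]]
[[0.0002, -0.0001, -0.0298, 0.0, -0.0, 0.0], [0.0024, -0.037, -0.0, 0.0, 0.0, -0.037], [0.0038, -0.0369, -0.0, -0.0, 0.0, -0.037], [0.0051, -0.0368, -0.0, 0.0, 0.0, -0.037], [0.0065, -0.0365, -0.0, 0.0, 0.0, -0.037]]
[[0.0079, -0.0363, -0.0, 0.0, 0.0, -0.037], [0.0092, -0.036, -0.0, -0.0, 0.0, -0.037], [0.0106, -0.0356, -0.0, 0.0, 0.0, -0.037], [0.0071, -0.0376, -0.0, -0.0, 0.0, -0.059], [0.0093, -0.0371, -0.0, 0.0, 0.0, -0.059]]
[[0.0114, -0.0365, -0.0, -0.0, 0.0, -0.059], [0.0136, -0.0358, -0.0, 0.0, 0.0, -0.059], [0.0157, -0.0349, -0.0, -0.0, 0.0, -0.059], [0.0177, -0.0339, -0.0, 0.0, 0.0, -0.059], [0.0196, -0.0328, -0.0, -0.0, 0.0, -0.059]]
```

Request:
{"name": "play_rows", "arguments": {
  "plan": [
    [[0,0,-0.02,0,0,0,1],[0,0,-0.03,0,0,0,1],[0,0,-0.035,0,0,0,1],[0,0,-0.035,0,0,0,1],[0,0,-0.035,0,0,0,1]]
  ]
}}

```text
time: 33.08
tool_pos: [0.4419, 0.2097, 0.2172]
tool_rot: [0.001, -0.0, 1.0, 0.001]
ft_force: [0.9, 0.3, -1.7]
width: 0.607
grip_force: 26.9
```

Request:
{"name": "play_rows", "arguments": {
  "plan": [
    [[0,0,-0.023,0,0,0,1],[0.0024,-0.037,0,0,0,-0.037,1],[0.0038,-0.0369,0,0,0,-0.037,1],[0.0051,-0.0368,0,0,0,-0.037,1],[0.0065,-0.0365,0,0,0,-0.037,1]]
  ]
}}

```text
time: 33.7
tool_pos: [0.4322, 0.0605, 0.2388]
tool_rot: [0.001, -0.075, 0.997, 0.001]
ft_force: [0.3, 0.5, -0.2]
width: 0.599
grip_force: 27.0
```

Request:
{"name": "play_rows", "arguments": {
  "plan": [
    [[0.0079,-0.0363,0,0,0,-0.037,1],[0.0092,-0.036,0,0,0,-0.037,1],[0.0106,-0.0356,0,0,0,-0.037,1],[0.0071,-0.0376,0,0,0,-0.059,1],[0.0093,-0.0371,0,0,0,-0.059,1]]
  ]
}}

```text
time: 34.33
tool_pos: [0.4305, -0.1271, 0.2385]
tool_rot: [0.001, -0.188, 0.982, 0.0]
ft_force: [0.3, 1.0, -0.8]
width: 0.607
grip_force: 27.0
```

Request:
{"name": "play_rows", "arguments": {
  "plan": [
    [[0.0114,-0.0365,0,0,0,-0.059,1],[0.0136,-0.0358,0,0,0,-0.059,1],[0.0157,-0.0349,0,0,0,-0.059,1],[0.0177,-0.0339,0,0,0,-0.059,1],[0.0196,-0.0328,0,0,0,-0.059,1]]
  ]
}}

```text
time: 34.95
tool_pos: [0.4447, -0.3179, 0.2382]
tool_rot: [0.001, -0.331, 0.944, 0.0]
ft_force: [0.8, -0.2, -0.9]
width: 0.603
grip_force: 27.0
```

Request:
{"name": "play_rows", "arguments": {
  "plan": [
    [[0,0,0,0,0,0,1],[0,0,0,0,0,0,1]]
  ]
}}

```text
time: 35.2
tool_pos: [0.4446, -0.3162, 0.238]
tool_rot: [0.001, -0.33, 0.944, 0.001]
ft_force: [0.1, -0.4, 0.1]
width: 0.603
grip_force: 27.0
```

```bash
python3 path.py .4461,-.3163,.125,218.6,5
```

```text
t 35.2 p [ 0.4446 -0.3162  0.238 ] yaw -141.5 j [-0.77  0.3   0.02  1.29  0.   -1.44] F [ 0.1 -0.4  0.1] w 0.603 27.0365908741951
[[-0.0002, -0.0002, 0.0226, 0.001, 0.002, -0.0], [-0.0002, -0.0002, 0.0226, 0.0, 0.0, -0.0], [-0.0002, -0.0002, 0.0226, -0.0, 0.0, -0.0], [-0.0002, -0.0002, 0.0226, -0.0, 0.0, -0.0], [-0.0002, -0.0002, 0.0226, 0.0, 0.0, -0.0]]
```

Request:
{"name": "play_rows", "arguments": {
  "plan": [
    [[-0.0002,-0.0002,0.0226,0.001,0.002,0,1],[-0.0002,-0.0002,0.0226,0,0,0,1],[-0.0002,-0.0002,0.0226,0,0,0,1],[-0.0002,-0.0002,0.0226,0,0,0,1],[-0.0002,-0.0002,0.0226,0,0,0,1]]
  ]
}}

```text
time: 35.83
tool_pos: [0.4463, -0.3157, 0.1247]
tool_rot: [0.0, -0.33, 0.944, -0.0]
ft_force: [-0.1, -0.4, -1.0]
width: 0.605
grip_force: 27.0
```

```bash
python3 path.py .4461,-.3163,.0735,218.6,5;  python3 - <<'E'
from h import *
s=robot.grab_frame("scene");p=pose()[0]
z=p[2]-.0615;u=proj(s,[[.4452,-.317,z+.116],[.4452,-.317,z]]);print(u)
o=cv2.resize(s["img"][220:365,310:430],None,fx=4,fy=4)
for q in u: cv2.drawMarker(o,tuple(int(v) for v in (q-[310,220])*4+1.5),(0,255,0),0,8)
cv2.imwrite("pics/s52.png",o[:,:,::-1])
E
```

```text
t 35.825 p [ 0.4463 -0.3157  0.1247] yaw -141.4 j [-0.76  0.35 -0.21  1.   -0.   -1.44] F [-0.1 -0.4 -1. ] w 0.605 27.036632895469666
[[0.0001, -0.0001, 0.0102, -0.001, 0.0, -0.0], [0.0001, -0.0001, 0.0102, -0.0, 0.0, -0.0], [0.0001, -0.0001, 0.0102, 0.0, 0.0, -0.0], [0.0001, -0.0001, 0.0102, 0.0, 0.0, -0.0], [0.0001, -0.0001, 0.0102, -0.0, 0.0, -0.0]]
[[367.98979373 275.09594111]
 [365.63179594 321.99157298]]
```

View pics/s52.png

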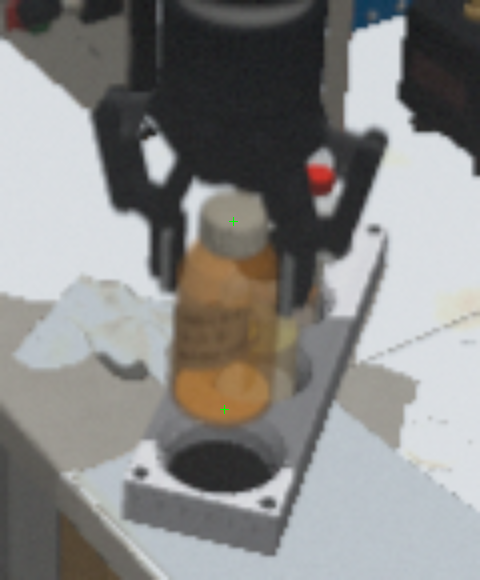

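bottle_52 hangs upright over bore_xl. Its column matches the marks, but the cap top shows about 2.5 px high at (368,272). I'll go down carefully and watch the force.

Request:
{"name": "play_rows", "arguments": {
  "plan": [
    [[0,0,0.01,0,0,0,1],[0,0,0.01,0,0,0,1],[0,0,0.006,0,0,0,1],[0,0,0,0,0,0,1]]
  ]
}}

```text
time: 36.38
tool_pos: [0.4462, -0.3168, 0.0988]
tool_rot: [-0.0, -0.33, 0.944, -0.0]
ft_force: [-0.4, -0.1, -1.4]
width: 0.602
grip_force: 27.0
```

Request:
{"name": "play_rows", "arguments": {
  "plan": [
    [[0,0,0.005,0,0,0,1],[0,0,0.005,0,0,0,1],[0,0,0.003,0,0,0,1],[0,0,0,0,0,0,1]]
  ]
}}

```text
time: 36.88
tool_pos: [0.4462, -0.3168, 0.0857]
tool_rot: [-0.0, -0.33, 0.944, -0.0]
ft_force: [-0.3, -0.9, -2.1]
width: 0.604
grip_force: 27.0
```

Request:
{"name": "play_rows", "arguments": {
  "plan": [
    [[0,0,0.004,0,0,0,1],[0,0,0.004,0,0,0,1],[0,0,0.002,0,0,0,1],[0,0,0,0,0,0,1]]
  ]
}}

```text
time: 37.38
tool_pos: [0.4462, -0.3168, 0.0758]
tool_rot: [-0.0, -0.33, 0.944, -0.0]
ft_force: [-1.1, 0.3, -1.5]
width: 0.606
grip_force: 27.0
```

Request:
{"name": "play_rows", "arguments": {
  "plan": [
    [[0,0,0.001,0,0,0,1],[0,0,0.001,0,0,0,1],[0,0,0,0,0,0,1]]
  ]
}}

```text
time: 37.75
tool_pos: [0.4462, -0.3169, 0.074]
tool_rot: [0.0, -0.33, 0.944, -0.0]
ft_force: [-0.3, 0.8, -0.3]
width: 0.606
grip_force: 27.0
```

Request:
{"name": "play_rows", "arguments": {
  "plan": [
    [[0,0,0.001,0,0,0,1],[0,0,0.0007,0,0,0,1],[0,0,0,0,0,0,1]]
  ]
}}

```text
time: 38.12
tool_pos: [0.4463, -0.3169, 0.0732]
tool_rot: [0.0, -0.33, 0.944, -0.001]
ft_force: [-3.1, 3.4, 14.6]
width: 0.6
grip_force: 25.5
```

Contact came at the expected floor height (TCP at 0.0732 m, expected 0.0735 m). I'll release and back off.

Request:
{"name": "play_rows", "arguments": {
  "plan": [
    [[0,0,-0.0007,0,0,0,0.35],[0,0,0,0,0,0,0.25],[0,0,0,0,0,0,0.1],[0,0,0,0,0,0,0],[0,0,0,0,0,0,0]]
  ]
}}

```text
time: 38.75
tool_pos: [0.4463, -0.3169, 0.0729]
tool_rot: [0.0, -0.33, 0.944, -0.0]
ft_force: [0.3, 0.3, -1.1]
width: 0.997
grip_force: 0.0
```

Request:
{"name": "play_rows", "arguments": {
  "plan": [
    [[0,0,-0.02,0,0,0,0],[0,0,-0.04,0,0,0,0],[0,0,-0.05,0,0,0,0],[0,0,-0.05,0,0,0,0],[0,0,-0.02,0,0,0,0]]
  ]
}}

```text
time: 39.38
tool_pos: [0.4467, -0.3172, 0.2558]
tool_rot: [0.001, -0.33, 0.944, -0.002]
ft_force: [0.6, 0.1, -0.2]
width: 1.004
grip_force: 0.0
```

Request:
{"name": "play_rows", "arguments": {
  "plan": [
    [[0,0.04,0,0,0,0,0],[0,0.05,0,0,0,0,0],[0,0.05,0,0,0,0,0],[0,0.04,0,0,0,0,0],[0,0,0,0,0,0,0]]
  ]
}}

```text
time: 40.0
tool_pos: [0.3328, -0.1742, 0.2533]
tool_rot: [0.0, -0.33, 0.944, -0.001]
ft_force: [0.1, -0.3, -0.6]
width: 0.998
grip_force: 0.0
```

```bash
python3 - <<'E'
from h import *
s=robot.grab_frame("scene");t=robot.grab_frame("top")
print(pose()[0],proj(s,[[.4452,-.317,.128],[.4994,-.274,.115],[.5486,-.2347,.101],[.593,-.199,.081]]))
a=cv2.resize(s["img"][235:360,330:420],None,fx=4,fy=4);b=cv2.resize(t["img"][180:300,370:490],None,fx=3,fy=3)
o=np.zeros((500,730,3),np.uint8);o[:,:360]=a;o[:360,365:725]=b;cv2.imwrite("pics/end.png",o[:,:,::-1])
E
```

```text
[ 0.33430355 -0.17604121  0.25316173] [[366.96825691 295.46272768]
 [375.95570783 280.84358835]
 [383.12995594 269.72447553]
 [388.74072125 263.24504111]]
```

View pics/end.png

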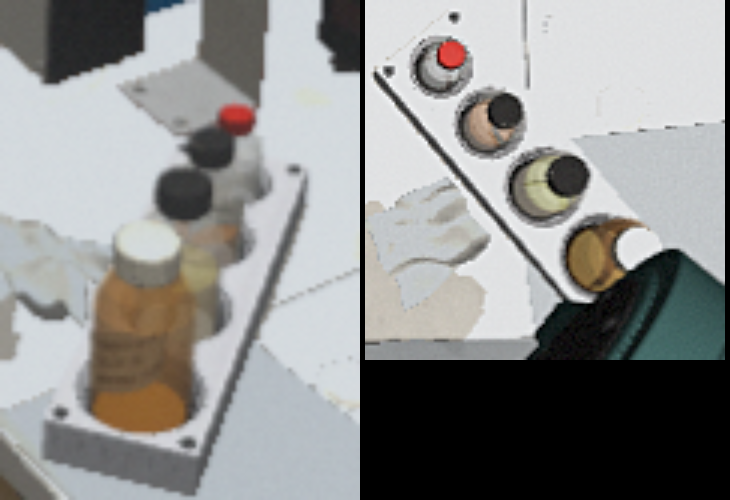

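All four bottles stand upright in their bores in order of size. The cap tops at about (367,295), (376,281), (383,270) and (389,263) match the fully seated projections, so I'll hand the job in.

```bash
python3 -c "
from workcell import robot
print(robot.close_job())"
```

```text
the job is handed in; nothing more can be done
None
```

All four bottles are upright and fully down in their own bores, in order of size, with nothing dropped or tipped, and the job was handed in at about 40 s.

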